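# Put away the fittings after a flask run

### The job

Clear up the loose fittings on the lab bench: stand both stoppers on their flat heads in the blue tray, set both boss heads upright and flat on the floor of the yellow tray, and lay the orange pressure gauge, screen up, fully down in its cut-out in the foam with the nozzle in the nozzle slot. Any order will do; leave the small glass flask and the clear beaker standing where they are.

Things in the scene. Friction and masses are not known exactly. Their poses are not given: they have to be found in the camera images.
- red_stopper: Red plastic flask stopper standing upside down on its flat round head: head 38 mm across and 14 mm high, above it a plug tapering from 29 mm to 26 mm across, 46 mm high in all; about 40 g. Origin: centre of its underside, on whatever it stands on; z up its axis.
- white_stopper: White plastic flask stopper standing upside down on its flat round head: head 38 mm across and 14 mm high, above it a plug tapering from 29 mm to 26 mm across, 46 mm high in all; about 40 g. Origin: centre of its underside, on whatever it stands on; z up its axis.
- steel_boss: Bare metal boss head (retort-stand clamp) with a black thumbscrew: upright block 50 x 26 mm (x by y) and 38 mm high, with a thumbscrew on its +x end at mid-height, reaching to 44 mm from the origin; about 180 g. Origin: centre of the block's underside, on whatever it stands on; z up.
- green_boss: Green painted boss head (retort-stand clamp) with a steel thumbscrew: upright block 50 x 26 mm (x by y) and 38 mm high, with a thumbscrew on its +x end at mid-height, reaching to 44 mm from the origin; about 180 g. Origin: centre of the block's underside, on whatever it stands on; z up.
- gauge: Orange hand-held pressure gauge lying flat with its dark screen up: body 60 x 36 mm (x by y) and 32 mm high, centred on the origin; a round brass nozzle 16 mm thick sticks out of its +x end to 55 mm from the origin, its axis 12 mm above the underside; about 150 g. Origin: centre of the body's underside; x towards the nozzle, z up.
- stopper_tray: Blue plastic tray, 115 x 150 mm outside (x by y) and 18 mm high, walls 4 mm, floor 4 mm thick (inside 107 x 142 mm, 14 mm deep); fixed to the bench. Origin: centre of its underside, on the bench; x and y lie along its short and long sides, z up.
- boss_tray: Yellow plastic tray, 115 x 150 mm outside (x by y) and 18 mm high, walls 4 mm, floor 4 mm thick (inside 107 x 142 mm, 14 mm deep); fixed to the bench. Origin: centre of its underside, on the bench; x and y lie along its short and long sides, z up.
- foam: Black rigid foam block, fixed, 22 mm high, x -55 to +80 mm, y +-50 mm, with a red-floored cut-out in the gauge's outline, 14 mm deep (floor 8 mm above the bench): a 67 x 43 mm (x by y) rectangle centred on the origin and a 23 mm wide nozzle slot out to x = +58.5 mm. The gauge has about 3.5 mm play all round. Origin: on the bench under the rectangle's centre, where the gauge's origin belongs; z up.
- flask: Small conical glass flask, a bystander: 42 mm across the base, 70 mm high, loose. Origin: centre of its underside, z up.
- beaker: Small clear plastic beaker, a bystander: 48 mm across, 58 mm high, loose. Origin: centre of its underside, z up.
Things that resemble listed ones, but are neither listed nor needed, are in the scene too. Of the things shaped like the steel_boss, the metal one is meant.

How it is judged:
By the outcome, as a careful person would: the job done as asked, in the order asked, and still so for the second after the job is handed in, with the robot touching nothing.
It also fails if it takes over 112 s, if anything falls off the work surface, if the arm or the gripper's body presses on something with over 40 N, if the wrist force passes 120 N, or if a joint passes its speed limit or range.

### The arm

A 6-joint arm with a two-finger parallel gripper is mounted at the origin on the work surface. World frame = base frame: x ahead of the robot, y to its left, z up, the work surface at z = 0. Lengths are in mm, angles in rad, forces in N, time in s.
With the tool pointing down it reaches from about 400 to 925 mm from the base axis. Payload 12.5 kg.
Tool frame: the origin (TCP) lies midway between the tips of the shut fingers; the grasp point (between the pads) lies 19 mm behind it; z points along the fingers, y is the direction in which the jaws open and shut (so a half turn about z gives the same grasp; the last joint's range is limited). The gripper opens to 95 mm and grips with 3 to 60 N. Pads are 20 mm wide; open, the fingers measure 119 mm over their backs; the gripper's body (75 mm by 180 mm) begins 59 mm behind the grasp point.
Start: joints at [1.197, 0.491, 1.559, -0, 1.092, -0.106], TCP at [165.364, 602.745, 214.661] pointing down, gripper open.
Joint ranges: [-3.1, 3.1], [-0.84, 2.19], [0.05, 2.79], [-1.13, 4.28], [0.06, 2.93], [-2.69, 2.69]. Speed limits (rad/s): [2.22, 2.22, 2.79, 3.14, 3.14, 3.14].

### API

Orientations are given as [roll, pitch, yaw] about the fixed x, y, z axes, in that order (R = Rz(yaw) Ry(pitch) Rx(roll)).
In Python, from cell import env gives the robot as it stands.
- The arm moves only by the tool drive_tool, never from a script. Its argument "increments" is a list of rows, each a list of 2 entries, a list of its own where there are three numbers: the shift along the tool's x, y, z as a fraction of full scale, then the turn, a rotation vector about the tool's x, y, z as a fraction of full scale. In form: [[[x, y, z], [ax, ay, az]], ...]. A call has 1 to 5 rows; each row shifts and turns the commanded pose from where the row before left it, along the tool's axes as they then stand; what a row does not reach is not made up. Full scale, the value 1, is 30 mm for a shift and 0.08 rad for a turn. A row lasts 1/12 s, in which the tool goes at most 41.7 mm and 7.16 degrees, less where a joint would pass 70% of its speed; a pose out of reach is approached as far as the arm can. A call with a number of a shift or a turn outside -1 to 1 is refused whole. A call with a gripper value outside its range is refused whole. "jaw" is the opening, from -1 (shut) to 1 (fully open), so that 0 is half open, set as the call begins (left out, the last holds). The fingers move at their own pace and stop on an object; the grip force is fixed at half the most. Time passes only in rows, so rows that do not move let the fingers close. It gives the time, the measured TCP pose, the force and the opening at its end, in the units of the state.
- env.state(): the state, without advancing time (a new reading comes with each control period).
- env.read_camera(name): name is "scene" or "top"; returns a dict with "pixels" (400x640x3 uint8, blue, green, red), "vertical_fov" (degrees; the focal length in pixels is half the picture's height over the tangent of half this angle, whatever the lens; pixels are square), "cx", "cy" (the principal point, pixels), "world_to_cam" (4x4, takes a point from world to camera coordinates). Camera axes: x right, y down, z forward; pixel columns grow to the right and rows downward; lengths in mm; the calibration is good to about 2 mm. A picture is of the moment at which its call begins. There is no depth.
- env.job_done(): hands the job in, once; it reports no verdict.
Trained networks look in a picture, given as the dict that the camera call returned (one of the last four; its "shot" number tells which), for a name from the list of things; names that differ only in an ending like _2 or _b are one class to them, and where a whole thing is asked for, a point or a joint stands for the part that bears it (a point fixed in the world has none). Each returns a list of dicts, best first, with "score" (0 to 1); they miss things now and then, are a little off and sometimes report something else, mostly with a low value. They report only what shows in the picture. A call takes as long as a camera call. They do not tell look-alikes from the thing itself.
- env.boxes_of(target, picture): "point" ([x, y, z] in mm, in world coordinates, good to about 4 mm: the middle of the surface that is visible of it).
- env.tip_of(target, picture): "point" ([x, y, z] in mm, in world coordinates, good to about 4 mm: a listed point, or the origin of a listed thing).
The state is a dict: "t": time; "joints": joint angles; "qvel": joint speeds; "tau": joint torques, N m; "eef_pos": TCP position; "tcp_rot": TCP orientation; "ft_force": force on the tool from outside, world axes, zero at the start; "moment": the same for the moment, N m; "opening": opening from 0.0 (shut) to 1.0 (fully open).
Only numpy, scipy, OpenCV 4.12 (cv2) and the standard library are available. Lean on these libraries where they do the work, as an engineer would, in place of code of your own. Each camera call takes 0.05 s, during which the arm holds its last target.

## Working session

There is one attempt and no reset: what is moved stays moved. The work goes in short steps, Python scripts to look and compute and a tool call to move; the robot and the scene stay as the last step left them, time stands still between calls to the robot, and variables do not carry over. Pictures are saved under pics/ and viewed, and the job is handed in when it is done.

Besides the shell and the picture viewer there is one more tool, called after "Request:" in YAML: its name, and indented under it one key for each argument. drive_tool: Moves the arm, as the interface text tells. Its arguments: {"type":"object","properties":{"increments":{"type":"array","items":{"type":"array"}},"jaw":{"type":"number"}},"required":["increments"]}

```bash
ls; mkdir -p pics; python3 - <<'E'
from cell import env
import cv2
print(env.state())
for n in("scene","top"):
    p=env.read_camera(n); cv2.imwrite(f"pics/{n}0.png",p["pixels"]); print(n,p["vertical_fov"],p["cx"],p["cy"],p["world_to_cam"],p["shot"])
    for t in["red_stopper","white_stopper","steel_boss","green_boss","gauge","stopper_tray","boss_tray","foam","flask","beaker"]:
        for f in("boxes_of","tip_of"):
            print(t,f,[([round(x) for x in d["point"]],round(d["score"],2)) for d in getattr(env,f)(t,p)])
E
```

```text
pics
{'t': 0.0, 'joints': array([ 1.19741740e+00,  4.91517474e-01,  1.55948419e+00, -3.07311059e-05,
        1.09168849e+00, -1.05619797e-01]), 'qvel': array([-8.16711719e-04,  7.24847906e-04, -1.05966922e-03,  5.21204926e-04,
       -9.14947882e-04, -4.68049706e-05]), 'tau': array([-6.99496013e-04, -6.12645221e+01, -2.58168232e+01,  6.92623411e-02,
        4.82288003e-02, -1.21557200e-04]), 'eef_pos': array([165.25887447, 602.48646032, 214.07593304]), 'tcp_rot': array([-3.14049840e+00, -8.85980664e-05,  2.87384765e+00]), 'ft_force': array([ 0.00996941, -0.01295681,  0.01142815]), 'moment': array([ 0.02190705,  0.03285148, -0.03659495]), 'opening': 0.9989867357317852}
scene 50.27846976764479 311.72415809027956 198.69463609062717 [[ 7.94398247e-01  6.07174864e-01  1.64350332e-02 -3.81066632e+02]
 [ 4.46716562e-01 -5.65700732e-01 -6.93128412e-01 -1.78976522e+02]
 [-4.11552839e-01  5.57961797e-01 -7.20626737e-01  1.02726755e+03]
 [ 0.00000000e+00  0.00000000e+00  0.00000000e+00  1.00000000e+00]] 1
red_stopper boxes_of [([365, 283, 25], 0.84)]
red_stopper tip_of [([421, -150, 1], 0.53), 
[... 1582 characters left out ...]
tip_of [([348, 68, 5], 0.86), ([420, -149, -3], 0.75), ([317, -158, 1], 0.55)]
green_boss boxes_of [([365, -284, 34], 0.57)]
green_boss tip_of [([363, -283, -5], 0.69)]
gauge boxes_of [([459, -2, 34], 0.97)]
gauge tip_of [([459, -8, 2], 0.91), ([360, -287, -2], 0.73)]
stopper_tray boxes_of [([599, 288, 7], 0.59)]
stopper_tray tip_of [([597, 288, 2], 0.57)]
boss_tray boxes_of [([589, -267, -2], 0.92), ([517, -104, 32], 0.62)]
boss_tray tip_of [([590, -260, -6], 0.97)]
foam boxes_of [([656, 14, 23], 0.8)]
foam tip_of [([646, 13, 0], 0.73), ([597, 287, 1], 0.53)]
flask boxes_of []
flask tip_of [([524, -108, 2], 0.6)]
beaker boxes_of [([535, 112, 30], 0.77)]
beaker tip_of [([530, 109, 0], 0.61)]
```

View pics/scene0.png

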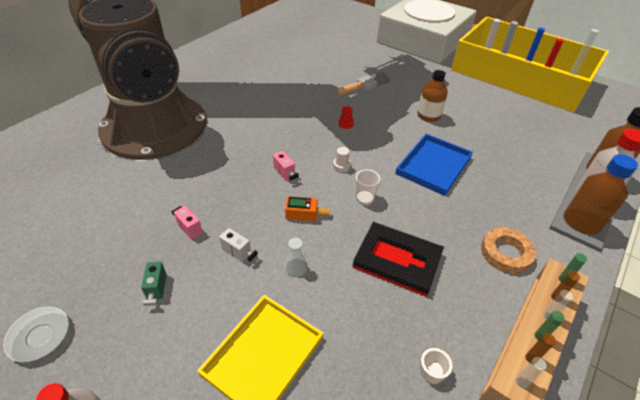

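View pics/top0.png

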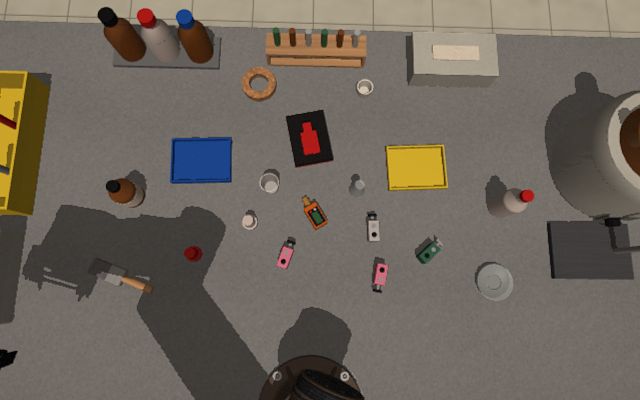

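```bash
python3 - <<'E'
import cv2,numpy as np
t=cv2.imread("pics/top0.png");s=cv2.imread("pics/scene0.png")
def c(im,x,y,r=32): return cv2.resize(im[y-r:y+r,x-r:x+r],(256,256),interpolation=cv2.INTER_CUBIC)
A=np.hstack([c(s,237,244),c(s,153,280),c(s,305,210)]);B=np.hstack([c(t,373,227),c(t,428,250),c(t,315,213)])
cv2.imwrite("pics/crop1.png",np.vstack([A,B]))
A=np.hstack([c(s,346,118),c(s,342,160),c(s,398,258,45)]);B=np.hstack([c(t,193,254),c(t,249,220),c(t,309,138)])
cv2.imwrite("pics/crop2.png",np.vstack([A,B]))
E
```

```text
(no output)
```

View pics/crop1.png

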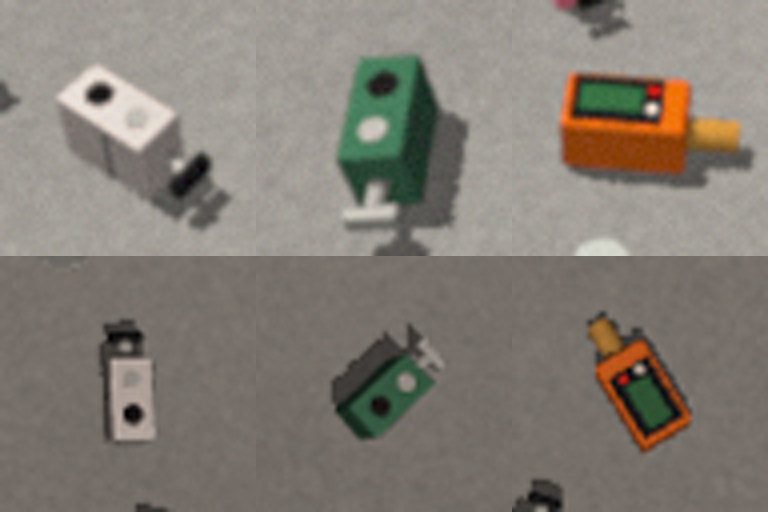

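View pics/crop2.png

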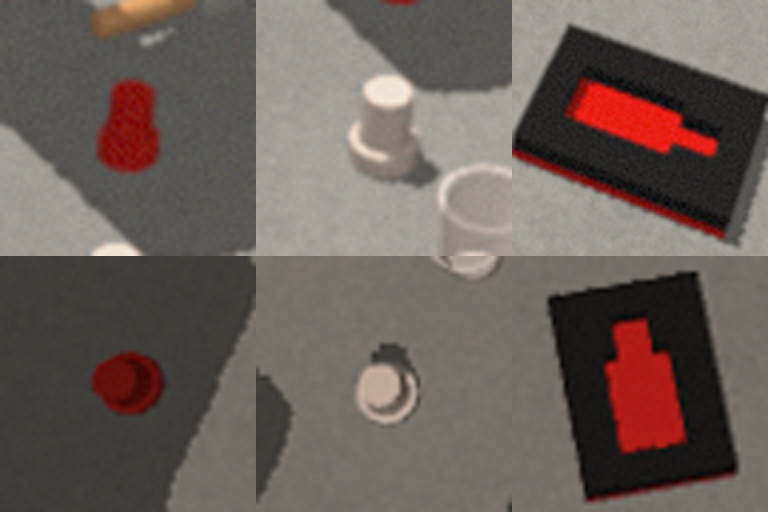

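```bash
cat > h.py <<'E'
import cv2,numpy as np
from scipy.optimize import minimize
def box(x0,x1,y0,y1,z0,z1): return np.array([[x,y,z] for x in(x0,x1) for y in(y0,y1) for z in(z0,z1)],float)
def circ(r,z): a=np.linspace(0,2*np.pi,32,endpoint=False); return np.c_[r*np.cos(a),r*np.sin(a),0*a+z]
M={
'steel_boss':[box(-25,25,-13,13,38,38.01)],
'green_boss':[box(-25,25,-13,13,0,38)],
'gauge':[box(-30,30,-18,18,0,32),box(30,55,-8,8,5,19)],
'stopper':[np.r_[circ(19,0),circ(19,14)],np.r_[circ(14.5,14),circ(13,46)]],
'tray':[box(-57.5,57.5,-75,75,0,18)],
'foamtop':[box(-55,80,-50,50,0,22)],
}
def proj(p,cam,h=0):
    W=cam["world_to_cam"]; c=p@W[:3,:3].T+W[:3,3]
    f=200/np.tan(np.radians(cam["vertical_fov"])/2)
    return np.c_[f*c[:,0]/c[:,2]+cam["cx"],f*c[:,1]/c[:,2]+cam["cy"]]
def place(p,q,z=0):
    c,s=np.cos(q[2]),np.sin(q[2]); return np.c_[q[0]+c*p[:,0]-s*p[:,1],q[1]+s*p[:,0]+c*p[:,1],p[:,2]+z]
S=8
def sil(parts,q,cam,o,r,z=0):
    im=np.zeros((2*r*S,2*r*S),np.uint8)
    for p in parts:
        u=proj(place(p,q,z),cam)
        u=(u-o+0.5)*S
        cv2.fillConvexPoly(im,cv2.convexHull(u.astype(np.float32)).round().astype(np.int32),255)
    return cv2.resize(im,(2*r,2*r),interpolation=cv2.INTER_AREA)/255.
def mask(img,kind,shade=0):
    b,g,r=[img[...,i].astype(int) for i in range(3)]
    if kind=='green_boss': m=(g>r*1.25)&(g>b*1.05)
    elif kind=='gauge': m=(r>b*1.6)&(r>50)
    elif kind=='red': m=(r>2.0*g)&(r>40)
    elif kind=='blue': m=(b>1.5*r)
    elif kind=='yellow': m=(r>1.7*b)&(g>1.3*b)
    elif kind=='black': m=(np.maximum(r,np.maximum(g,b))<45)|(r>1.8*g)
    elif kind=='steel': m=(r>kind_thr[shade])
    return m.astype(np.uint8)
kind_thr={0:185,1:150}
def fit(name,mkind,q0,cams,yaws,r=40,z=0,verbose=True,fixyaw=False):
    data=[]
    for i,cam in enumerate(cams):
        c=proj(np.array([[q0[0],q0[1],z+15.]]),cam)[0].round().astype(int); o=c-r
        o=np.clip(o,0,[640-2*r,400-2*r])
        img=cam["pixels"][o[1]:o[1]+2*r,o[0]:o[0]+2*r]
        m=mask(img,mkind,i)
        cs,_=cv2.findContours(cv2.morphologyEx(m,cv2.MORPH_CLOSE,np.ones((3,3))),cv2.RETR_EXTERNAL,cv2.CHAIN_APPROX_NONE)
        cc=max(cs,key=cv2.contourArea); mm=np.zeros_like(m); cv2.drawContours(mm,[cc],-1,1,-1)
        data.append((cam,o,mm))
    def cost(q): 
        q=np.array(q); 
        if len(q)==2:q=np.r_[q,q0[2] if len(q0)>2 else 0]
        else: q=q*[1,1,.02]
        return sum(np.abs(sil(M[name],q,c,o,r,z)-m).sum()/max(m.sum(),1) for c,o,m in data)
    best=None
    for y in yaws:
        x0=[q0[0],q0[1],y/.02]
        R=minimize(cost,x0[:2] if fixyaw else x0,method='Nelder-Mead',options=dict(initial_simplex=np.array([x0,np.add(x0,[8,0,0]),np.add(x0,[0,8,0]),np.add(x0,[0,0,8])]) if not fixyaw else None,xatol=.05,fatol=1e-4))
        if best is None or R.fun<best.fun: best=R
    q=best.x if fixyaw else best.x*[1,1,.02]
    return q,best.fun,[int(d[2].sum()) for d in data]
E
python3 - <<'E'
from cell import env
from h import *
s=env.read_camera("scene");t=env.read_camera("top")
import pickle;pickle.dump((s,t),open("cams.pkl","wb"))
Y=np.arange(0,2*np.pi,np.pi/6);Yh=np.arange(0,np.pi,np.pi/6)
for nm,k,q0,ys,r,fy in [('steel_boss','steel',(420,-149),Yh,25,0),('green_boss','green_boss',(365,-283),Yh,32,0),('gauge','gauge',(459,-5),Y,35,0),
  ('tray','blue',(597,289),[-.2,.2],60,0),('tray','yellow',(590,-263),[-.2,.2],80,0),('foamtop','black',(650,13),[-.3,0,.3],70,0),('stopper','red',(356,291),[0],30,1)]:
    for cams in ([s,t],[s],[t]):
        q,f,n=fit(nm,k,q0,cams,ys,r,fixyaw=fy); print(nm,k,np.round(q,3),round(f,3),n)
E
```

```text
steel_boss steel [ 420.821 -149.515    3.182] 0.279 [325, 196]
steel_boss steel [ 4.22014e+02 -1.50124e+02  3.60000e-02] 0.068 [325]
steel_boss steel [ 5.21852e+02 -2.07790e+02  2.37000e-01] 1.0 [4]
green_boss green_boss [ 368.34  -284.065    2.354] 0.361 [685, 263]
green_boss green_boss [ 369.194 -284.822   -0.721] 0.193 [685]
green_boss green_boss [ 368.142 -283.818    2.304] 0.138 [263]
gauge gauge [457.903  -5.532   0.573] 0.504 [664, 449]
gauge gauge [458.441  -6.444   0.582] 0.422 [664]
gauge gauge [458.188  -4.853   0.563] 0.066 [449]
tray blue [5.98586e+02 2.89163e+02 4.40000e-02] 0.06 [2762, 2714]
tray blue [5.97980e+02 2.88079e+02 4.50000e-02] 0.024 [2762]
tray blue [5.99078e+02 2.89819e+02 4.50000e-02] 0.026 [2714]
tray yellow [ 5.89965e+02 -2.64642e+02  5.10000e-02] 0.035 [7867, 2710]
tray yellow [ 5.89960e+02 -2.64686e+02  5.10000e-02] 0.01 [7867]
tray yellow [ 5.89965e+02 -2.64530e+02  5.60000e-02] 0.025 [2710]
foamtop black [6.50401e+02 1.02430e+01 2.05000e-01] 0.119 [3919, 1972]
foamtop black [6.49114e+02 9.17700e+00 2.08000e-01] 0.069 [3919]
foamtop black [6.49641e+02 1.14530e+01 2.10000e-01] 0.041 [1972]
stopper red [360.006 293.212] 0.222 [270, 215]
stopper red [360.923 290.813] 0.11 [270]
stopper red [360.075 293.865] 0.082 [215]
```

```bash
cat > ov.py <<'E'
from h import *
def overlay(cam,L,c,r,sc):
    o=np.array(c)-r; im=cam["pixels"][o[1]:o[1]+2*r,o[0]:o[0]+2*r]; im=cv2.resize(im,None,fx=sc,fy=sc,interpolation=cv2.INTER_CUBIC)
    for nm,q,z in L:
        for p in M[nm]:
            u=((proj(place(p,q,z),cam)-o+.5)*sc).astype(np.float32); h=cv2.convexHull(u).round().astype(np.int32); cv2.polylines(im,[h],True,(255,0,255),1,cv2.LINE_AA)
    return im
E
python3 - <<'E'
import pickle
from ov import *
s,t=pickle.load(open("cams.pkl","rb"))
kind_thr[0]=kind_thr[1]=140
for r in (14,):
  for cams in([s,t],[t]): 
    pass
M['stop_top']=[circ(13,46)]
M['steelfull']=[box(-25,25,-13,13,0,38)]
kind_thr[0]=185;kind_thr[1]=150
print(fit('stopper','steel',(444,156),[t],[0],16,fixyaw=True), fit('stopper','steel',(444,156),[s],[0],16,fixyaw=True))
kind_thr[1]=165
print(fit('steel_boss','steel',(420,-149),[t],[0],22))
L=[('steelfull',(421,-149.5,.04),0),('green_boss',(368.3,-284,-.787),0),('gauge',(458,-5.5,.573),0),('stopper',(360,293,0),0),('stopper',(443,155,0),0),('foamtop',(650,10.5,.207),0)]
A=[overlay(s,L,c,25,5) for c in((237,244),(153,285),(305,210),(346,118),(342,160))]
B=[overlay(t,L,c,25,5) for c in((373,227),(428,250),(315,213),(193,254),(249,220))]
cv2.imwrite("pics/ov.png",np.vstack([np.hstack(A[:3]),np.hstack(B[:3])]))
A=A[3:]+[overlay(s,L,(398,258),50,2.5)];B=B[3:]+[overlay(t,L,(309,138),31,250/62)]
B[-1]=cv2.resize(B[-1],(250,250))
cv2.imwrite("pics/ov2.png",np.vstack([np.hstack(A),np.hstack(B)]))
E
```

```text
(array([439.61765442, 159.63083954]), np.float64(1.5636500754147813), [78]) (array([333.  , 189.15]), np.float64(1.0), [91])
(array([ 4.20629085e+02, -1.46453905e+02,  1.14508364e-01]), np.float64(53.43627450980392), [4])
```

View pics/ov.png

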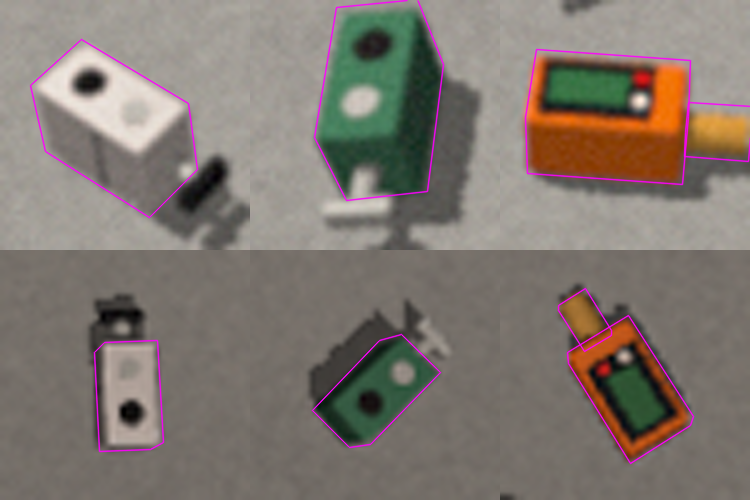

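View pics/ov2.png

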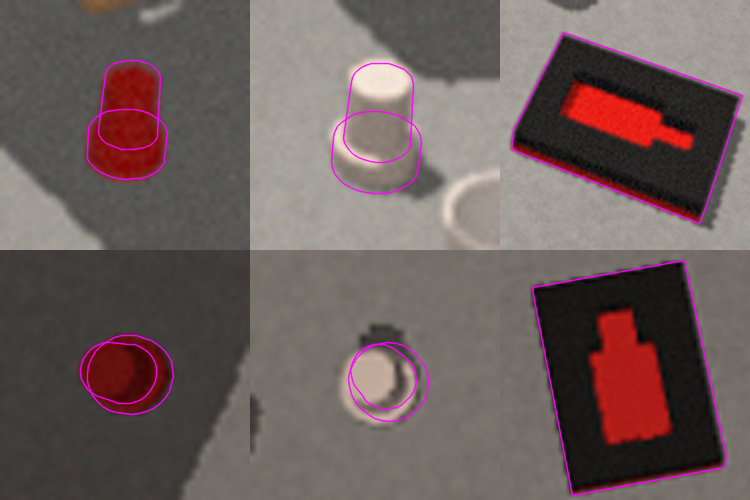

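Candidates for the steel boss are the metal-grey block at scene (237,244) / top (373,227) and two pink ones at scene (285,165) and (188,221). The crop confirms the bare grey block with the black thumbscrew is the one meant. The model outlines fit in both views. Only the white stopper is off, and I put it at (442.5,158.5).

```bash
cat > plan.py <<'E'
# usage: plan.py x,y,z,yaw[,max] ...  (waypoints) ; prints rows in calls of 5
import sys,json,numpy as np
from scipy.spatial.transform import Rotation as Ro
from cell import env
s=env.state(); p=np.array(s["eef_pos"]); R=Ro.from_euler("xyz",s["tcp_rot"])
print("t %.1f"%s["t"],"at",p.round(1),"yaw %.3f"%s["tcp_rot"][2])
for w in sys.argv[1:]:
    v=[float(a) for a in w.split(",")]; T=np.array(v[:3]); RT=Ro.from_euler("xyz",[np.pi,0,v[3]]); mx=v[4] if len(v)>4 else .97
    dl=R.inv().apply(T-p)/30; dr=(R.inv()*RT).as_rotvec()/.08
    n=max(1,int(np.ceil(max(np.abs(dl).max()/mx,np.abs(dr).max()/.97,np.linalg.norm(dl)/1.3)-1e-6)))
    rows=[]
    for k in range(n,0,-1):
        a=np.round(R.inv().apply(T-p)/30/k,2); b=np.round((R.inv()*RT).as_rotvec()/.08/k,2)
        a=np.clip(a,-1,1);b=np.clip(b,-1,1)
        rows.append([[float(q)+0 for q in a],[float(q)+0 for q in b]]); p=p+R.apply(a*30); R=R*Ro.from_rotvec(b*.08)
    print("->",w)
    for i in range(0,n,5): print("  ",json.dumps(rows[i:i+5]))
E
python3 plan.py 360,293,130,2.874 360,293,18,2.874
```

```text
t 2.2 at [165.4 602.8 214.6] yaw 2.874
-> 360,293,130,2.874
   [[[-0.9, -0.82, 0.28], [0.0, 0.0, 0.0]], [[-0.9, -0.82, 0.28], [0.0, 0.0, 0.0]], [[-0.9, -0.83, 0.28], [0.0, 0.0, 0.0]], [[-0.9, -0.82, 0.28], [0.0, 0.0, 0.0]], [[-0.9, -0.83, 0.28], [0.0, 0.0, 0.0]]]
   [[[-0.9, -0.82, 0.28], [0.0, 0.0, 0.0]], [[-0.9, -0.83, 0.29], [0.0, 0.0, 0.0]], [[-0.9, -0.82, 0.28], [0.0, 0.0, 0.0]], [[-0.89, -0.83, 0.29], [0.0, 0.0, 0.0]], [[-0.9, -0.82, 0.28], [0.0, 0.0, 0.0]]]
-> 360,293,18,2.874
   [[[0.0, 0.0, 0.93], [0.0, 0.0, 0.0]], [[0.0, 0.0, 0.93], [0.0, 0.0, 0.0]], [[0.0, 0.0, 0.94], [0.0, 0.0, 0.0]], [[0.0, 0.0, 0.93], [0.0, 0.0, 0.0]]]
```

Request:
drive_tool:
  increments:
    - [[-0.9,-0.82,0.28],[0,0,0]]
    - [[-0.9,-0.82,0.28],[0,0,0]]
    - [[-0.9,-0.83,0.28],[0,0,0]]
    - [[-0.9,-0.82,0.28],[0,0,0]]
    - [[-0.9,-0.83,0.28],[0,0,0]]
  jaw: 0.4

```text
t: 2.62
eef_pos: [263.3, 446.4, 172.4]
tcp_rot: [3.141, 0.0, 2.874]
ft_force: [0.8, -0.4, -0.4]
opening: 0.723
```

Request:
drive_tool:
  increments:
    - [[-0.9,-0.82,0.28],[0,0,0]]
    - [[-0.9,-0.83,0.29],[0,0,0]]
    - [[-0.9,-0.82,0.28],[0,0,0]]
    - [[-0.89,-0.83,0.29],[0,0,0]]
    - [[-0.9,-0.82,0.28],[0,0,0]]

```text
t: 3.03
eef_pos: [360.7, 291.5, 129.9]
tcp_rot: [3.141, 0.0, 2.874]
ft_force: [1.1, 0.2, -0.4]
opening: 0.7
```

```bash
python3 plan.py 360,293,18,2.874
```

```text
t 3.0 at [360.7 291.5 129.9] yaw 2.874
-> 360,293,18,2.874
   [[[0.01, 0.01, 0.93], [0.0, 0.0, 0.0]], [[0.01, 0.01, 0.93], [0.0, 0.0, 0.0]], [[0.01, 0.01, 0.93], [0.0, 0.0, 0.0]], [[0.01, 0.01, 0.94], [0.01, 0.01, 0.0]]]
```

Request:
drive_tool:
  increments:
    - [[0,0,0.93],[0,0,0]]
    - [[0,0,0.93],[0,0,0]]
    - [[0,0,0.93],[0,0,0]]
    - [[0,0,0.94],[0,0,0]]
    - [[0,0,0],[0,0,0]]

```text
t: 3.45
eef_pos: [358.7, 291.9, 14.6]
tcp_rot: [-3.137, -0.004, 2.873]
ft_force: [-0.4, -0.3, -0.6]
opening: 0.7
```

```bash
cat > look.py <<'E'
import sys,cv2,numpy as np
from cell import env
# look.py name sx,sy,r tx,ty,r
a=[[int(v) for v in q.split(",")] for q in sys.argv[2:]]
o=[]
for n,(x,y,r) in zip(("scene","top"),a):
    p=env.read_camera(n)["pixels"]; x=min(max(x,r),640-r);y=min(max(y,r),400-r); o.append(cv2.resize(p[y-r:y+r,x-r:x+r],(390,390),interpolation=cv2.INTER_CUBIC))
cv2.imwrite("pics/%s.png"%sys.argv[1],np.hstack(o)); s=env.state(); print(s["t"],s["eef_pos"].round(1),s["opening"])
E
python3 look.py g1 346,118,50 193,254,40
```

```text
3.55 [359.9 292.9  18.1] 0.7011121413011427
```

View pics/g1.png

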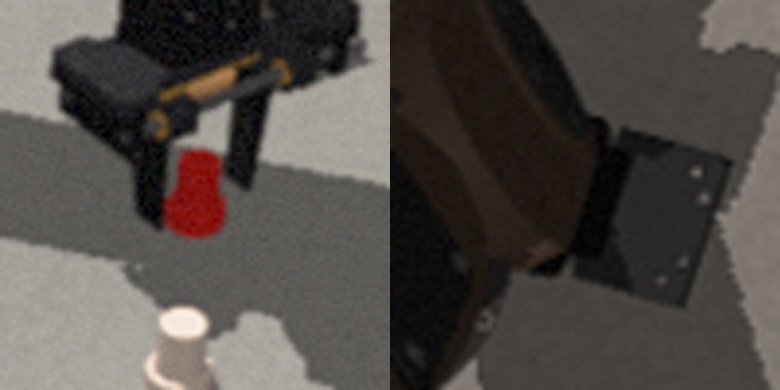

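The red stopper, around (195,200) in the crop, stands between the fingers. I'll close on it and lift.

Request:
drive_tool:
  increments:
    - [[0,0,0],[0,0,0]]
    - [[0,0,0],[0,0,0]]
    - [[0,0,0],[0,0,0]]
    - [[0,0,0],[0,0,0]]
    - [[0,0,0],[0,0,0]]
  jaw: -1

```text
t: 3.97
eef_pos: [360.3, 293.2, 18.9]
tcp_rot: [3.141, 0.001, 2.874]
ft_force: [0.5, 0.5, 0.1]
opening: 0.408
```

```bash
python3 plan.py 360,293,130,2.874,.8  585,321,130,2.874 585,321,35,2.874,.8 585,321,22.5,2.874,.3
```

```text
t 4.0 at [360.3 293.2  18.9] yaw 2.874
-> 360,293,130,2.874,.8
   [[[0.0, 0.0, -0.74], [0.0, 0.0, 0.0]], [[0.0, 0.0, -0.74], [0.0, 0.0, 0.0]], [[0.0, 0.0, -0.74], [0.0, 0.0, 0.0]], [[0.0, 0.0, -0.74], [0.01, 0.01, 0.0]], [[0.0, -0.01, -0.74], [0.0, 0.0, 0.0]]]
-> 585,321,130,2.874
   [[[-0.87, 0.36, 0.0], [0.0, 0.0, 0.0]], [[-0.87, 0.36, 0.0], [0.0, 0.0, 0.0]], [[-0.87, 0.36, 0.0], [0.0, 0.0, 0.0]], [[-0.87, 0.36, 0.0], [0.0, 0.0, 0.0]], [[-0.88, 0.36, 0.0], [0.0, 0.0, 0.0]]]
   [[[-0.87, 0.36, 0.0], [0.0, 0.0, 0.0]], [[-0.88, 0.36, 0.0], [0.0, 0.0, 0.0]], [[-0.87, 0.37, 0.0], [0.0, 0.0, 0.0]]]
-> 585,321,35,2.874,.8
   [[[0.0, 0.0, 0.79], [0.0, 0.0, 0.0]], [[0.0, 0.0, 0.79], [0.0, 0.0, 0.0]], [[0.0, 0.0, 0.79], [0.0, 0.0, 0.0]], [[0.0, 0.0, 0.79], [0.0, 0.0, 0.0]]]
-> 585,321,22.5,2.874,.3
   [[[0.0, 0.0, 0.21], [0.0, 0.0, 0.0]], [[0.0, 0.0, 0.21], [0.0, 0.0, 0.0]]]
```

Request:
drive_tool:
  increments:
    - [[0,0,0],[0,0,0]]
    - [[0,0,0],[0,0,0]]
    - [[0,0,0],[0,0,0]]
    - [[0,0,0],[0,0,0]]
    - [[0,0,0],[0,0,0]]

```text
t: 4.38
eef_pos: [360.1, 293.1, 18.4]
tcp_rot: [3.141, 0.0, 2.874]
ft_force: [-0.4, -0.6, 6.7]
opening: 0.286
```

Request:
drive_tool:
  increments:
    - [[0,0,0],[0,0,0]]
    - [[0,0,-0.2],[0,0,0]]
    - [[0,0,-0.8],[0,0,0]]
    - [[0,0,-0.9],[0,0,0]]
    - [[0,0,-0.9],[0,0,0]]

```text
t: 4.8
eef_pos: [359.6, 292.7, 103.1]
tcp_rot: [-3.141, -0.001, 2.874]
ft_force: [-0.3, 0.1, -0.7]
opening: 0.285
```

Request:
drive_tool:
  increments:
    - [[0,0,-0.9],[0,0,0]]
    - [[-0.44,0.18,0],[0,0,0]]
    - [[-0.87,0.36,0],[0,0,0]]
    - [[-0.87,0.36,0],[0,0,0]]
    - [[-0.87,0.36,0],[0,0,0]]

```text
t: 5.22
eef_pos: [459.3, 305.3, 129.9]
tcp_rot: [3.141, 0.0, 2.874]
ft_force: [-0.1, -0.2, -0.8]
opening: 0.287
```

Request:
drive_tool:
  increments:
    - [[-0.87,0.36,0],[0,0,0]]
    - [[-0.87,0.36,0],[0,0,0]]
    - [[-0.87,0.36,0],[0,0,0]]
    - [[-0.87,0.36,0],[0,0,0]]
    - [[-0.44,0.18,0],[0,0,0]]

```text
t: 5.63
eef_pos: [587.0, 320.9, 129.1]
tcp_rot: [3.141, 0.001, 2.873]
ft_force: [-0.7, 0.7, 1.0]
opening: 0.288
```

```bash
python3 look.py g2 440,150,60 200,160,50; python3 plan.py 585,321,35,2.874,.8 585,321,23,2.874,.3
```

```text
5.7333 [586.1 320.7 128.7] 0.2866827848152216
t 5.7 at [586.1 320.7 128.7] yaw 2.873
-> 585,321,35,2.874,.8
   [[[0.01, 0.0, 0.78], [0.0, 0.0, 0.0]], [[0.01, 0.0, 0.78], [0.0, 0.0, -0.01]], [[0.01, 0.0, 0.78], [0.0, 0.0, 0.0]], [[0.01, 0.0, 0.78], [0.0, 0.0, -0.01]]]
-> 585,321,23,2.874,.3
   [[[0.0, 0.0, 0.2], [0.0, 0.0, 0.0]], [[0.0, 0.0, 0.2], [0.0, 0.0, 0.0]]]
```

View pics/g2.png

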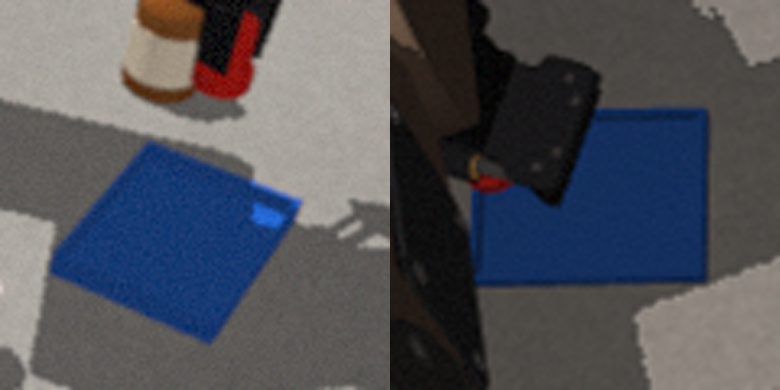

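The red stopper hangs upright in the jaws, at left crop (225,75). I'll lower it into the tray.

Request:
drive_tool:
  increments:
    - [[0,0,0.8],[0,0,0]]
    - [[0,0,0.9],[0,0,0]]
    - [[0,0,0.8],[0,0,0]]
    - [[0,0,0.5],[0,0,0]]
    - [[0,0,0.3],[0,0,0]]

```text
t: 6.15
eef_pos: [582.5, 320.6, 28.4]
tcp_rot: [-3.14, -0.003, 2.874]
ft_force: [-1.0, 0.9, 0.3]
opening: 0.278
```

Request:
drive_tool:
  increments:
    - [[0,0,0.1],[0,0,0]]
    - [[0,0,0.1],[0,0,0]]
    - [[0,0,0],[0,0,0]]

```text
t: 6.4
eef_pos: [584.5, 321.1, 24.7]
tcp_rot: [3.141, 0.0, 2.874]
ft_force: [-0.9, -0.9, -0.7]
opening: 0.286
```

Request:
drive_tool:
  increments:
    - [[0,0,0.06],[0,0,0]]
    - [[0,0,0.02],[0,0,0]]
    - [[0,0,0],[0,0,0]]

```text
t: 6.65
eef_pos: [584.8, 321.2, 22.5]
tcp_rot: [3.141, 0.001, 2.874]
ft_force: [0.3, 0.2, 1.4]
opening: 0.288
```

Request:
drive_tool:
  increments:
    - [[0,0,0],[0,0,0]]
    - [[0,0,0],[0,0,0]]
    - [[0,0,0],[0,0,0]]
    - [[0,0,-0.2],[0,0,0]]
    - [[0,0,-0.5],[0,0,0]]
  jaw: 0.0

```text
t: 7.07
eef_pos: [583.7, 320.6, 41.5]
tcp_rot: [-3.14, -0.002, 2.874]
ft_force: [-0.3, 0.4, -0.5]
opening: 0.492
```

```bash
python3 plan.py 585,321,110,2.874 442.5,158.5,110,2.874 442.5,158.5,18,2.874 
```

```text
t 7.1 at [583.7 320.6  41.5] yaw 2.874
-> 585,321,110,2.874
   [[[-0.01, 0.01, -0.76], [-0.01, -0.01, 0.0]], [[-0.01, 0.01, -0.76], [-0.01, -0.01, 0.0]], [[-0.01, 0.0, -0.76], [0.0, -0.01, 0.0]]]
-> 442.5,158.5,110,2.874
   [[[0.45, -0.93, 0.0], [0.0, 0.0, 0.0]], [[0.45, -0.92, 0.0], [0.0, 0.0, 0.0]], [[0.45, -0.93, 0.0], [0.0, 0.0, 0.0]], [[0.45, -0.92, 0.0], [0.0, 0.0, 0.0]], [[0.45, -0.93, 0.0], [0.0, 0.0, 0.0]]]
   [[[0.45, -0.92, 0.0], [0.0, 0.0, 0.0]], [[0.44, -0.93, 0.0], [0.0, 0.0, 0.0]]]
-> 442.5,158.5,18,2.874
   [[[0.0, 0.0, 0.77], [0.0, 0.0, 0.0]], [[0.0, 0.0, 0.77], [0.0, 0.0, 0.0]], [[0.0, 0.0, 0.76], [0.0, 0.0, 0.0]], [[0.0, 0.0, 0.77], [0.0, 0.0, 0.0]]]
```

Request:
drive_tool:
  increments:
    - [[0,0,-0.8],[0,0,0]]
    - [[0,0,-0.8],[0,0,0]]
    - [[0,0,-0.7],[0,0,0]]
    - [[0.45,-0.93,0],[0,0,0]]
    - [[0.45,-0.93,0],[0,0,0]]
  jaw: 0.3

```text
t: 7.48
eef_pos: [543.9, 274.5, 113.3]
tcp_rot: [3.14, 0.003, 2.875]
ft_force: [0.8, -0.4, -0.4]
opening: 0.651
```

Request:
drive_tool:
  increments:
    - [[0.45,-0.93,0],[0,0,0]]
    - [[0.45,-0.93,0],[0,0,0]]
    - [[0.45,-0.93,0],[0,0,0]]
    - [[0.45,-0.92,0],[0,0,0]]
    - [[0.44,-0.91,0],[0,0,0]]

```text
t: 7.9
eef_pos: [441.2, 157.5, 112.2]
tcp_rot: [3.141, 0.001, 2.874]
ft_force: [0.8, -0.4, 0.3]
opening: 0.648
```

```bash
python3 look.py g3 400,150,70 200,190,70; python3 plan.py 442.5,158.5,18,2.874
```

```text
8.0 [439.5 156.4 112.2] 0.6450667715479307
t 8.0 at [439.5 156.4 112.2] yaw 2.872
-> 442.5,158.5,18,2.874
   [[[-0.02, 0.02, 0.79], [0.0, -0.01, -0.01]], [[-0.02, 0.03, 0.78], [0.0, 0.0, 0.0]], [[-0.02, 0.02, 0.79], [-0.01, -0.01, -0.01]], [[-0.02, 0.03, 0.78], [0.0, 0.0, 0.0]]]
```

View pics/g3.png

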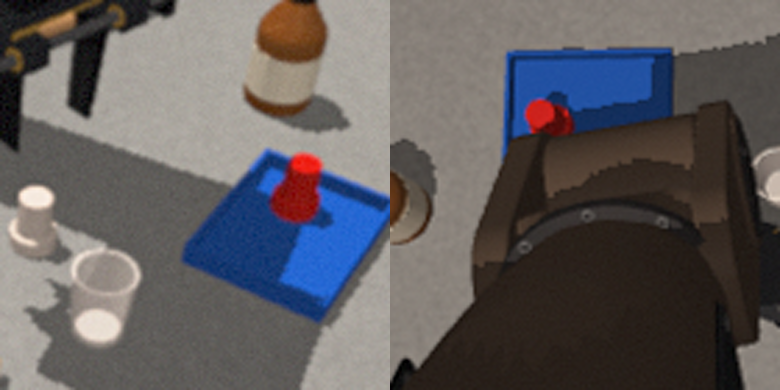

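The red stopper stands upright in the tray, at left crop (298,190). Next I'll descend on the white one.

Request:
drive_tool:
  increments:
    - [[0,0,0.8],[0,0,0]]
    - [[0,0,0.8],[0,0,0]]
    - [[0,0,0.7],[0,0,0]]
    - [[0,0,0.5],[0,0,0]]
    - [[0,0,0.3],[0,0,0]]

```text
t: 8.42
eef_pos: [442.5, 158.7, 17.5]
tcp_rot: [-3.141, -0.001, 2.874]
ft_force: [-0.8, 0.3, 0.4]
opening: 0.65
```

Request:
drive_tool:
  increments:
    - [[0,0,0],[0,0,0]]
    - [[0,0,0],[0,0,0]]

```text
t: 8.58
eef_pos: [442.6, 158.7, 18.9]
tcp_rot: [3.142, -0.0, 2.874]
ft_force: [0.3, -0.2, 0.7]
opening: 0.652
```

```bash
python3 look.py g4 342,155,40 249,220,40; python3 plan.py 442.5,158.5,18,2.874
```

```text
8.6833 [442.8 158.7  19.6] 0.6484440354392949
t 8.7 at [442.8 158.7  19.6] yaw 2.874
-> 442.5,158.5,18,2.874
   [[[0.01, -0.01, 0.05], [0.01, 0.02, 0.0]]]
```

View pics/g4.png

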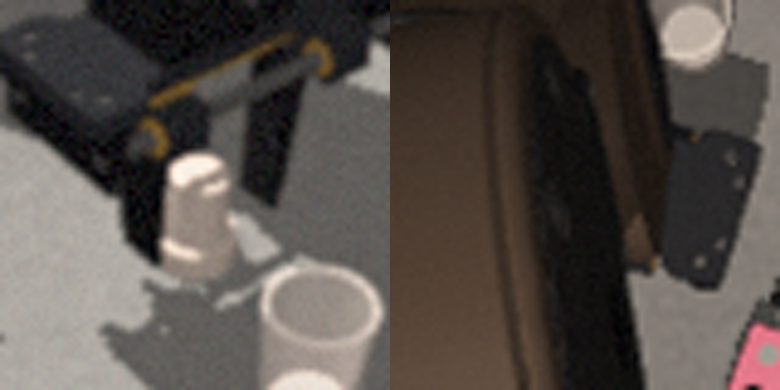

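Request:
drive_tool:
  increments:
    - [[0,0,0.03],[0,0,0]]
    - [[0,0,0],[0,0,0]]
    - [[0,0,0],[0,0,0]]
    - [[0,0,0],[0,0,0]]
    - [[0,0,0],[0,0,0]]
  jaw: -1

```text
t: 9.1
eef_pos: [442.4, 158.5, 18.0]
tcp_rot: [3.141, 0.0, 2.874]
ft_force: [-0.1, -0.2, 0.0]
opening: 0.356
```

Request:
drive_tool:
  increments:
    - [[0,0,0],[0,0,0]]
    - [[0,0,0],[0,0,0]]
    - [[0,0,0],[0,0,0]]
    - [[0,0,0],[0,0,0]]

```text
t: 9.43
eef_pos: [442.3, 158.5, 17.9]
tcp_rot: [3.141, 0.0, 2.874]
ft_force: [0.1, 0.0, 2.4]
opening: 0.283
```

```bash
python3 look.py g5 342,155,40 249,220,40; python3 plan.py 442.5,158.5,125,2.874 608,257,125,2.874
```

```text
9.5333 [442.3 158.5  17.9] 0.2841225719234777
t 9.5 at [442.3 158.5  17.9] yaw 2.874
-> 442.5,158.5,125,2.874
   [[[0.0, 0.0, -0.89], [0.0, 0.0, 0.0]], [[0.0, 0.0, -0.89], [0.0, 0.0, 0.0]], [[0.0, 0.0, -0.89], [0.0, 0.0, 0.0]], [[-0.01, 0.0, -0.9], [0.0, 0.0, 0.0]]]
-> 608,257,125,2.874
   [[[-0.89, 0.93, 0.0], [0.0, 0.0, 0.0]], [[-0.89, 0.92, 0.0], [0.0, 0.0, 0.0]], [[-0.89, 0.93, 0.0], [0.0, 0.0, 0.0]], [[-0.89, 0.92, 0.0], [0.0, 0.0, 0.0]], [[-0.89, 0.93, 0.0], [0.0, 0.0, 0.0]]]
```

View pics/g5.png

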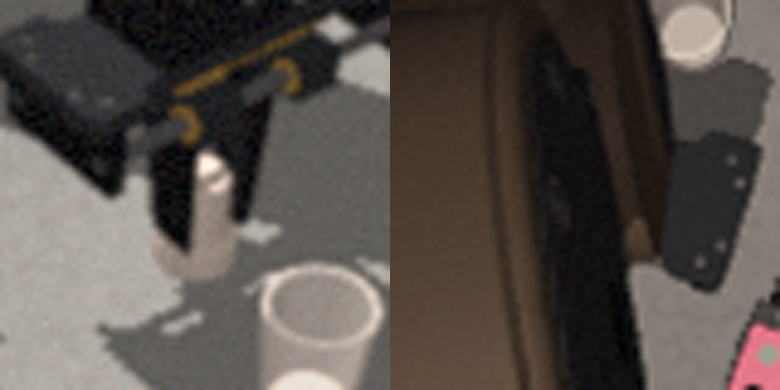

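Request:
drive_tool:
  increments:
    - [[0,0,-0.5],[0,0,0]]
    - [[0,0,-0.9],[0,0,0]]
    - [[0,0,-0.9],[0,0,0]]
    - [[0,0,-0.9],[0,0,0]]
    - [[0,0,-0.4],[0,0,0]]

```text
t: 9.95
eef_pos: [442.9, 158.6, 128.5]
tcp_rot: [3.14, 0.003, 2.874]
ft_force: [0.3, 0.1, -0.6]
opening: 0.29
```

Request:
drive_tool:
  increments:
    - [[-0.74,0.77,0],[0,0,0]]
    - [[-0.74,0.77,0],[0,0,0]]
    - [[-0.74,0.77,0],[0,0,0]]
    - [[-0.74,0.77,0],[0,0,0]]
    - [[-0.74,0.77,0],[0,0,0]]

```text
t: 10.37
eef_pos: [580.9, 241.2, 125.7]
tcp_rot: [-3.141, -0.0, 2.874]
ft_force: [-0.0, -0.2, 0.0]
opening: 0.287
```

Request:
drive_tool:
  increments:
    - [[-0.6,0.6,0],[0,0,0]]
    - [[-0.14,0.17,0.1],[0,0,0]]
    - [[0,0,0.8],[0,0,0]]
    - [[0,0,0.8],[0,0,0]]
    - [[0,0,0.8],[0,0,0]]

```text
t: 10.78
eef_pos: [606.7, 256.7, 49.6]
tcp_rot: [-3.141, -0.0, 2.874]
ft_force: [1.0, 0.1, -0.7]
opening: 0.289
```

```bash
python3 look.py g6 430,150,60 200,190,70; python3 plan.py 608,257,23,2.874
```

```text
10.8833 [604.9 256.   47.1] 0.287745921525148
t 10.9 at [604.9 256.   47.1] yaw 2.874
-> 608,257,23,2.874
   [[[-0.09, 0.06, 0.8], [-0.05, -0.07, 0.0]]]
```

View pics/g6.png

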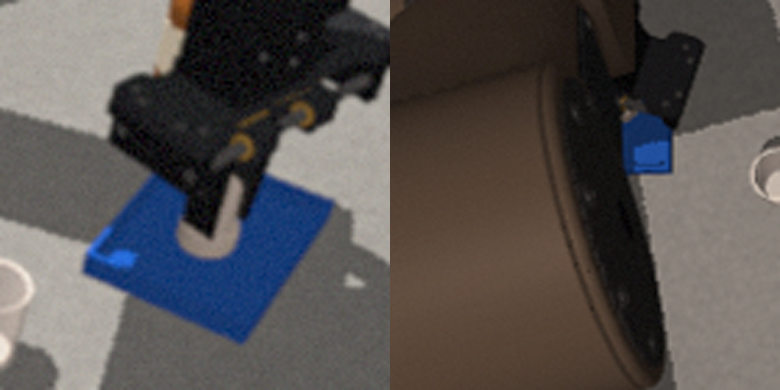

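Request:
drive_tool:
  increments:
    - [[0,0,0.4],[0,0,0]]
    - [[0,0,0.3],[0,0,0]]
    - [[0,0,0.1],[0,0,0]]
    - [[0,0,0],[0,0,0]]
    - [[0,0,0],[0,0,0]]

```text
t: 11.3
eef_pos: [607.6, 256.9, 27.4]
tcp_rot: [3.141, 0.001, 2.874]
ft_force: [0.6, 0.1, -0.4]
opening: 0.284
```

Request:
drive_tool:
  increments:
    - [[0,0,0.1],[0,0,0]]
    - [[0,0,0.03],[0,0,0]]
    - [[0,0,0],[0,0,0]]
    - [[0,0,0],[0,0,0]]

```text
t: 11.63
eef_pos: [607.5, 256.9, 23.1]
tcp_rot: [3.141, 0.0, 2.874]
ft_force: [0.6, -0.4, 0.2]
opening: 0.287
```

Request:
drive_tool:
  increments:
    - [[0,0,0.04],[0,0,0]]
    - [[0,0,0],[0,0,0]]

```text
t: 11.8
eef_pos: [607.6, 256.9, 22.0]
tcp_rot: [3.141, 0.0, 2.874]
ft_force: [0.2, 0.1, 1.5]
opening: 0.29
```

Request:
drive_tool:
  increments:
    - [[0,0,0],[0,0,0]]
    - [[0,0,0],[0,0,0]]
    - [[0,0,0],[0,0,0]]
    - [[0,0,-0.2],[0,0,0]]
    - [[0,0,-0.5],[0,0,0]]
  jaw: -0.08

```text
t: 12.22
eef_pos: [606.5, 256.5, 41.5]
tcp_rot: [-3.14, -0.003, 2.874]
ft_force: [-1.1, 0.4, 0.1]
opening: 0.458
```

```bash
python3 plan.py 608,257,115,2.874 458,-5.5,115,3.715 
```

```text
t 12.2 at [606.5 256.5  41.5] yaw 2.874
-> 608,257,115,2.874
   [[[-0.01, 0.01, -0.82], [-0.01, -0.01, 0.0]], [[-0.01, 0.01, -0.81], [-0.01, -0.01, 0.0]], [[-0.02, 0.01, -0.82], [0.0, -0.01, 0.0]]]
-> 458,-5.5,115,3.715
   [[[0.23, -0.89, 0.0], [0.0, 0.0, -0.96]], [[0.3, -0.87, 0.0], [0.0, 0.0, -0.96]], [[0.36, -0.84, 0.0], [0.0, 0.0, -0.96]], [[0.42, -0.81, 0.0], [0.0, 0.0, -0.95]], [[0.48, -0.78, 0.0], [0.0, 0.0, -0.96]]]
   [[[0.54, -0.74, 0.0], [0.0, 0.0, -0.95]], [[0.6, -0.69, 0.0], [0.0, 0.0, -0.96]], [[0.65, -0.65, 0.0], [0.0, 0.0, -0.95]], [[0.7, -0.6, 0.0], [0.0, 0.0, -0.96]], [[0.74, -0.54, 0.0], [0.0, 0.0, -0.95]]]
   [[[0.78, -0.48, 0.0], [0.0, 0.0, -0.96]]]
```

Request:
drive_tool:
  increments:
    - [[0,0,-0.8],[0,0,0]]
    - [[0,0,-0.8],[0,0,0]]
    - [[0,0,-0.8],[0,0,0]]
    - [[0.23,-0.89,0],[0,0,-0.96]]
    - [[0.3,-0.87,0],[0,0,-0.96]]
  jaw: 0.3

```text
t: 12.63
eef_pos: [580.2, 209.4, 116.5]
tcp_rot: [3.14, 0.003, 3.032]
ft_force: [1.0, -0.6, -0.7]
opening: 0.645
```

Request:
drive_tool:
  increments:
    - [[0.36,-0.84,0],[0,0,-0.96]]
    - [[0.42,-0.81,0],[0,0,-0.95]]
    - [[0.48,-0.78,0],[0,0,-0.96]]
    - [[0.54,-0.74,0],[0,0,-0.95]]
    - [[0.6,-0.69,0],[0,0,-0.96]]

```text
t: 13.05
eef_pos: [511.3, 88.8, 115.2]
tcp_rot: [-3.142, 0.001, -2.87]
ft_force: [0.8, -1.1, 0.4]
opening: 0.65
```

Request:
drive_tool:
  increments:
    - [[0.65,-0.65,0],[0,0,-0.95]]
    - [[0.7,-0.6,0],[0,0,-0.96]]
    - [[0.74,-0.54,0],[0,0,-0.95]]
    - [[0.78,-0.48,0],[0,0,-0.96]]
    - [[0,0,0],[0,0,0]]

```text
t: 13.47
eef_pos: [455.4, -8.4, 115.1]
tcp_rot: [3.141, -0.001, -2.565]
ft_force: [0.3, 0.2, 0.5]
opening: 0.648
```

```bash
python3 look.py g7 390,160,80 250,170,80; python3 plan.py 458,-5.5,17,3.715 
```

```text
13.5667 [457.5  -6.5 115.3] 0.650927979051166
t 13.6 at [457.5  -6.5 115.3] yaw -2.571
-> 458,-5.5,17,3.715
   [[[-0.01, 0.0, 0.82], [0.0, 0.0, -0.01]], [[-0.01, 0.01, 0.82], [0.0, 0.0, -0.01]], [[0.0, 0.0, 0.82], [0.0, 0.0, -0.01]], [[-0.01, 0.01, 0.82], [-0.01, 0.01, 0.0]]]
```

View pics/g7.png

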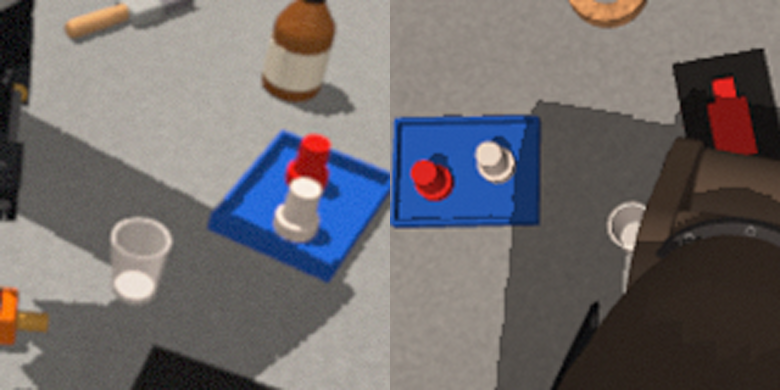

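Both stoppers stand upright in the blue tray (right crop (430,178) and (493,160)), and the beaker hasn't moved. Next is the gauge.

Request:
drive_tool:
  increments:
    - [[0,0,0.8],[0,0,0]]
    - [[0,0,0.9],[0,0,0]]
    - [[0,0,0.8],[0,0,0]]
    - [[0,0,0.5],[0,0,0]]
    - [[0,0,0.27],[0,0,0]]

```text
t: 13.98
eef_pos: [457.4, -5.0, 15.0]
tcp_rot: [3.14, -0.001, -2.568]
ft_force: [-0.2, 0.4, -0.0]
opening: 0.65
```

Request:
drive_tool:
  increments:
    - [[0,0,0],[0,0,0]]
    - [[0,0,0],[0,0,0]]
    - [[0,0,0],[0,0,0]]

```text
t: 14.23
eef_pos: [458.0, -5.6, 17.4]
tcp_rot: [-3.141, 0.001, -2.568]
ft_force: [-0.1, -0.3, -0.0]
opening: 0.649
```

```bash
python3 look.py g8 305,205,45 315,210,45; python3 plan.py 458,-5.5,17,3.715 
```

```text
14.3333 [457.9  -5.8  17.5] 0.6474200143924321
t 14.3 at [457.9  -5.8  17.5] yaw -2.568
-> 458,-5.5,17,3.715
   [[[-0.01, 0.01, 0.02], [-0.01, 0.02, 0.01]]]
```

View pics/g8.png

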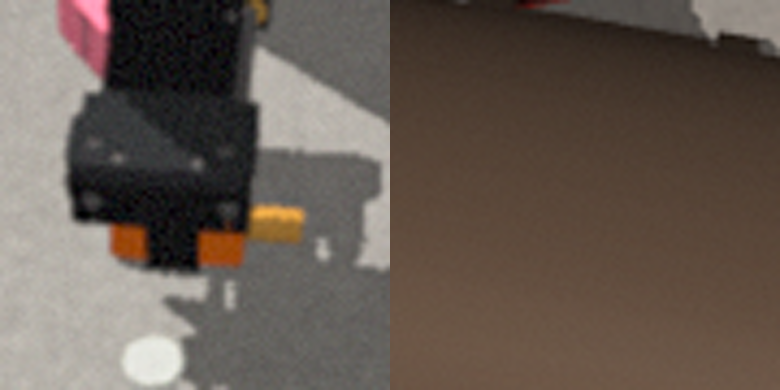

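Request:
drive_tool:
  increments:
    - [[0,0,0],[0,0,0]]
    - [[0,0,0],[0,0,0]]
    - [[0,0,0],[0,0,0]]
    - [[0,0,0],[0,0,0]]
    - [[0,0,0],[0,0,0]]
  jaw: -1

```text
t: 14.75
eef_pos: [457.3, -5.9, 16.7]
tcp_rot: [3.141, 0.0, -2.568]
ft_force: [-0.5, 0.0, 3.7]
opening: 0.376
```

Request:
drive_tool:
  increments:
    - [[0,0,0],[0,0,0]]
    - [[0,0,0],[0,0,0]]
    - [[0,0,0],[0,0,0]]
    - [[0,0,0],[0,0,0]]

```text
t: 15.08
eef_pos: [457.3, -5.8, 16.7]
tcp_rot: [3.141, 0.0, -2.568]
ft_force: [-1.0, 0.2, 5.9]
opening: 0.377
```

```bash
python3 plan.py 458,-5.5,125,3.715 650,10.5,125,3.349
```

```text
t 15.1 at [457.3  -5.8  16.7] yaw -2.568
-> 458,-5.5,125,3.715
   [[[-0.01, 0.0, -0.9], [0.0, 0.0, 0.0]], [[-0.01, 0.0, -0.9], [0.0, 0.0, 0.0]], [[0.0, 0.0, -0.9], [0.0, 0.0, 0.0]], [[-0.01, 0.0, -0.91], [0.0, 0.0, 0.0]]]
-> 650,10.5,125,3.349
   [[[-0.94, -0.5, 0.0], [0.0, 0.0, 0.76]], [[-0.97, -0.45, 0.0], [0.0, 0.0, 0.76]], [[-1.0, -0.39, 0.0], [0.0, 0.0, 0.76]], [[-1.0, -0.32, 0.0], [0.0, 0.0, 0.77]], [[-1.0, -0.26, 0.0], [0.0, 0.0, 0.76]]]
   [[[-1.0, -0.2, 0.0], [0.0, 0.0, 0.77]]]
```

Request:
drive_tool:
  increments:
    - [[0,0,-0.4],[0,0,0]]
    - [[0,0,-0.8],[0,0,0]]
    - [[0,0,-0.9],[0,0,0]]
    - [[0,0,-0.6],[0,0,0]]
    - [[-0.47,-0.25,0],[0,0,0.38]]

```text
t: 15.5
eef_pos: [472.4, -4.5, 100.4]
tcp_rot: [-3.14, 0.002, -2.598]
ft_force: [1.3, 0.7, -0.7]
opening: 0.374
```

Request:
drive_tool:
  increments:
    - [[-0.95,-0.47,0],[0,0,0.76]]
    - [[-0.97,-0.42,0],[0,0,0.76]]
    - [[-0.98,-0.37,0],[0,0,0.76]]
    - [[-1,-0.3,0],[0,0,0.76]]
    - [[-1,-0.25,0],[0,0,0.76]]

```text
t: 15.92
eef_pos: [631.3, 6.5, 97.2]
tcp_rot: [3.141, -0.001, -2.905]
ft_force: [-0.5, -1.1, -2.2]
opening: 0.377
```

```bash
python3 plan.py 650,10.5,97,3.349
```

```text
t 15.9 at [631.3   6.5  97.2] yaw -2.905
-> 650,10.5,97,3.349
   [[[-0.64, -0.02, 0.01], [0.0, -0.01, 0.36]]]
```

Request:
drive_tool:
  increments:
    - [[-0.5,0,0],[0,0,0.36]]
    - [[-0.13,-0.02,0],[0,0,0]]
    - [[0,0,0],[0,0,0]]
    - [[0,0,0],[0,0,0]]
    - [[0,0,0],[0,0,0]]

```text
t: 16.33
eef_pos: [647.4, 10.0, 97.5]
tcp_rot: [3.141, -0.001, -2.93]
ft_force: [0.4, 0.1, -2.3]
opening: 0.378
```

```bash
python3 look.py h1 395,215,70 309,138,45; python3 plan.py 650,10.5,97,3.349;  python3 - <<'E'
from h import *
from cell import env
s=env.read_camera("scene");t=env.read_camera("top")
M['foamlow']=M['foamtop']
import pickle;pickle.dump((s,t),open("cams2.pkl","wb"))
E
```

```text
16.4333 [647.8   9.9  97.8] 0.3744200053137657
t 16.4 at [647.8   9.9  97.8] yaw -2.931
-> 650,10.5,97,3.349
   [[[-0.08, 0.0, 0.03], [0.0, 0.0, 0.04]]]
```

View pics/h1.png

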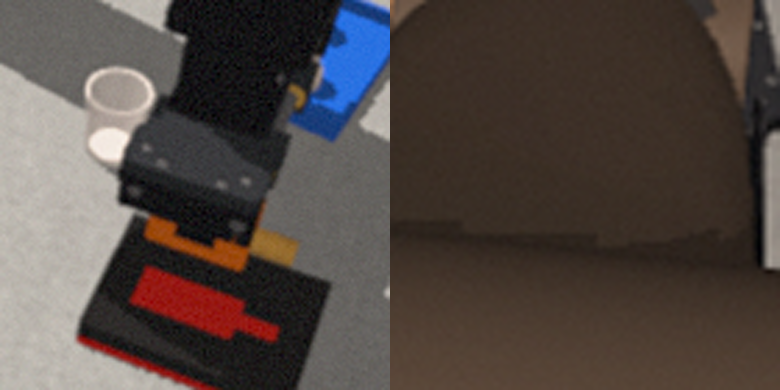

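```bash
python3 - <<'E'
import pickle
from ov import *
s,t=pickle.load(open("cams2.pkl","rb"))
M['cut']=[box(-33.5,33.5,-21.5,21.5,8,8.01),box(33.5,58.5,-11.5,11.5,8,8.01),box(-33.5,33.5,-21.5,21.5,22,22.01)]
L=[('gauge',(648.4,10,.21),80.8),('foamtop',(650,10.4,.207),0),('cut',(650,10.4,.207),0)]
a=overlay(s,L,(395,235),55,7)
s0,t0=pickle.load(open("cams.pkl","rb"))
cv2.imwrite("pics/h2.png",a[:600])
cv2.imwrite("pics/h3.png",np.hstack([overlay(s0,L[1:],(398,258),48,4),overlay(t0,L[1:],(309,138),32,6)]))
E
```

```text
(no output)
```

View pics/h2.png

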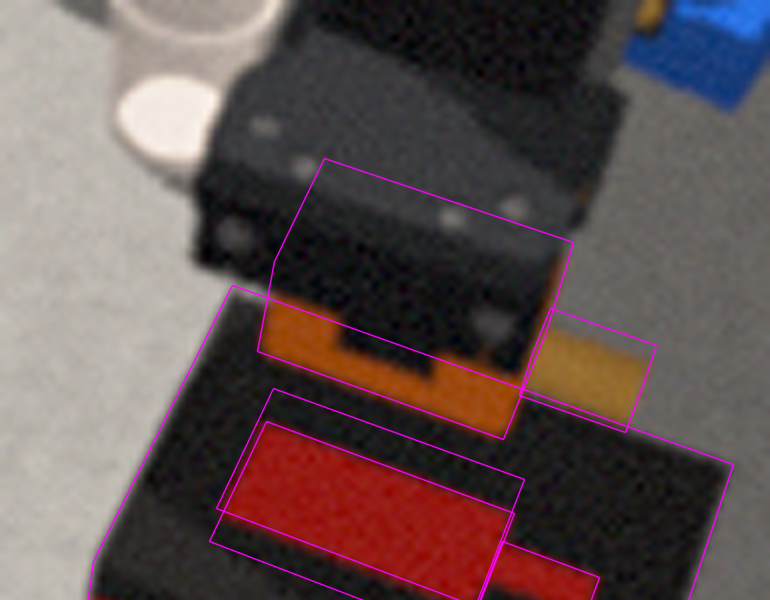

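View pics/h3.png

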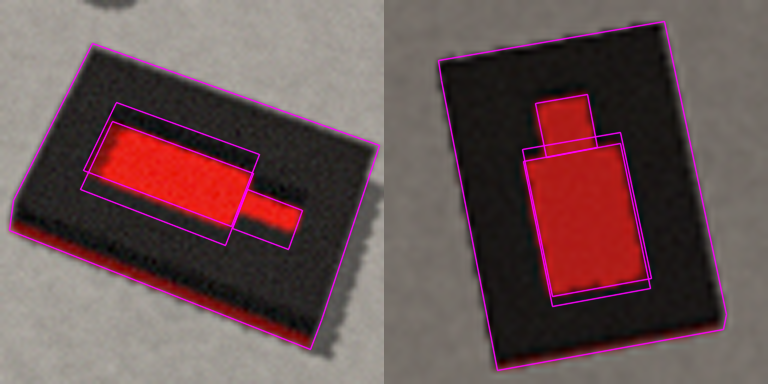

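Request:
drive_tool:
  increments:
    - [[-0.05,0,0.4],[0,0,0]]
    - [[0,0,0.6],[0,0,0]]
    - [[0,0,0.5],[0,0,0]]
    - [[0,0,0.3],[0,0,0]]
    - [[0,0,0.1],[0,0,0]]

```text
t: 16.95
eef_pos: [649.2, 10.4, 38.5]
tcp_rot: [3.141, -0.003, -2.931]
ft_force: [0.0, 0.3, -1.5]
opening: 0.378
```

Request:
drive_tool:
  increments:
    - [[0,0,0],[0,0,0]]
    - [[0,0,0],[0,0,0]]
    - [[0,0,0],[0,0,0]]

```text
t: 17.2
eef_pos: [650.5, 10.4, 41.3]
tcp_rot: [-3.141, 0.001, -2.931]
ft_force: [-0.6, 0.2, -1.3]
opening: 0.376
```

```bash
python3 plan.py 649.3,10.2,32,3.349; python3 look.py h4 395,245,45 309,138,45
```

```text
t 17.2 at [650.5  10.4  41.3] yaw -2.931
-> 649.3,10.2,32,3.349
   [[[0.04, 0.0, 0.31], [0.0, 0.01, 0.04]]]
17.3 [650.4  10.4  41.4] 0.3779288032067769
```

View pics/h4.png

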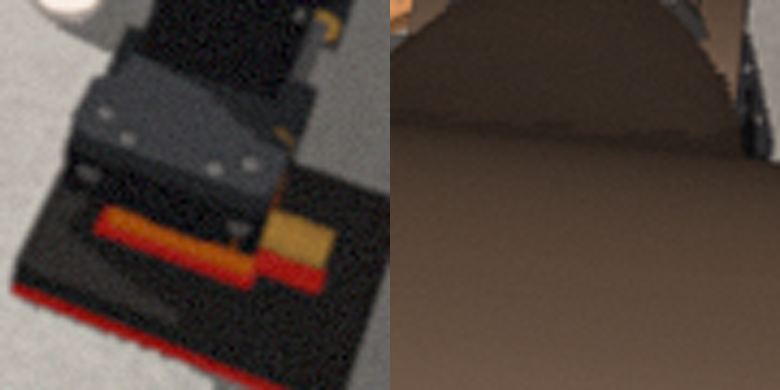

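The gauge is lined up over the cut-out, with red floor showing below it and the nozzle over its slot. I'll lower it.

Request:
drive_tool:
  increments:
    - [[0.03,0,0.2],[0,0,0]]
    - [[0,0,0.15],[0,0,0]]
    - [[0,0,0.1],[0,0,0]]
    - [[0,0,0],[0,0,0]]
    - [[0,0,0],[0,0,0]]

```text
t: 17.72
eef_pos: [649.1, 10.2, 26.8]
tcp_rot: [3.141, -0.0, -2.931]
ft_force: [-0.3, -0.8, -2.3]
opening: 0.374
```

Request:
drive_tool:
  increments:
    - [[0,0,0.05],[0,0,0]]
    - [[0,0,0.04],[0,0,0]]
    - [[0,0,0],[0,0,0]]
    - [[0,0,0],[0,0,0]]

```text
t: 18.05
eef_pos: [649.3, 10.2, 24.8]
tcp_rot: [-3.142, 0.001, -2.931]
ft_force: [-0.6, -0.5, 2.1]
opening: 0.379
```

Request:
drive_tool:
  increments:
    - [[0,0,0],[0,0,0]]
    - [[0,0,0],[0,0,0]]
    - [[0,0,0],[0,0,0]]
    - [[0,0,-0.2],[0,0,0]]
    - [[0,0,-0.6],[0,0,0]]
  jaw: 0.2

```text
t: 18.47
eef_pos: [648.0, 10.3, 46.8]
tcp_rot: [3.14, -0.004, -2.931]
ft_force: [-0.6, -0.0, -0.2]
opening: 0.59
```

```bash
python3 plan.py 650,10.5,115,3.349 421,-149.5,115,3.182  421,-149.5,10,3.182
```

```text
t 18.5 at [648.   10.3  46.8] yaw -2.931
-> 650,10.5,115,3.349
   [[[-0.02, 0.0, -0.76], [0.01, -0.02, 0.01]], [[-0.02, 0.0, -0.76], [0.0, -0.01, 0.01]], [[-0.02, 0.0, -0.75], [0.01, -0.02, 0.02]]]
-> 421,-149.5,115,3.182
   [[[0.95, -0.41, 0.0], [0.0, 0.0, 0.23]], [[0.94, -0.42, 0.0], [0.0, 0.0, 0.23]], [[0.94, -0.44, 0.0], [0.0, 0.0, 0.23]], [[0.93, -0.46, 0.0], [0.0, 0.0, 0.23]], [[0.92, -0.47, 0.0], [0.0, 0.0, 0.23]]]
   [[[0.91, -0.49, 0.0], [0.0, 0.0, 0.23]], [[0.9, -0.51, 0.0], [0.0, 0.0, 0.24]], [[0.89, -0.53, 0.0], [0.0, 0.0, 0.23]], [[0.88, -0.54, -0.01], [0.0, 0.0, 0.24]]]
-> 421,-149.5,10,3.182
   [[[0.0, 0.0, 0.88], [0.0, 0.0, 0.0]], [[0.0, 0.0, 0.87], [0.0, 0.0, 0.0]], [[0.0, 0.0, 0.88], [0.0, 0.0, 0.0]], [[0.01, 0.0, 0.87], [0.0, 0.0, 0.0]]]
```

Request:
drive_tool:
  increments:
    - [[0,0,-0.8],[0,0,0]]
    - [[0,0,-0.8],[0,0,0]]
    - [[0,0,-0.7],[0,0,0]]
    - [[0.95,-0.41,0],[0,0,0.23]]
    - [[0.94,-0.42,0],[0,0,0.23]]

```text
t: 18.88
eef_pos: [598.9, -25.4, 119.0]
tcp_rot: [-3.141, 0.003, -2.967]
ft_force: [-1.1, -0.6, -0.8]
opening: 0.597
```

Request:
drive_tool:
  increments:
    - [[0.94,-0.44,0],[0,0,0.23]]
    - [[0.93,-0.46,0],[0,0,0.23]]
    - [[0.92,-0.47,0],[0,0,0.23]]
    - [[0.91,-0.49,0],[0,0,0.23]]
    - [[0.9,-0.51,0],[0,0,0.24]]

```text
t: 19.3
eef_pos: [470.3, -115.4, 117.9]
tcp_rot: [-3.141, 0.001, -3.061]
ft_force: [-0.2, -0.6, 0.4]
opening: 0.599
```

Request:
drive_tool:
  increments:
    - [[0.89,-0.53,0],[0,0,0.23]]
    - [[0.6,-0.4,0],[0,0,0.24]]
    - [[0.26,-0.14,0],[0,0,0]]
    - [[0,0,0],[0,0,0]]
    - [[0,0,0],[0,0,0]]

```text
t: 19.72
eef_pos: [422.1, -150.6, 117.8]
tcp_rot: [-3.141, 0.001, -3.099]
ft_force: [0.1, 0.4, 0.2]
opening: 0.597
```

```bash
python3 look.py h5 395,245,50 309,138,50; python3 plan.py 421,-149.5,10,3.182
```

```text
19.8167 [ 422.4 -150.2  117.5] 0.5985305323441293
t 19.8 at [ 422.4 -150.2  117.5] yaw -3.097
-> 421,-149.5,10,3.182
   [[[0.01, 0.01, 0.9], [0.0, 0.0, 0.01]], [[0.01, 0.0, 0.89], [0.0, 0.0, 0.01]], [[0.01, 0.01, 0.9], [0.0, 0.0, 0.01]], [[0.02, 0.0, 0.89], [0.0, 0.01, 0.02]]]
```

View pics/h5.png

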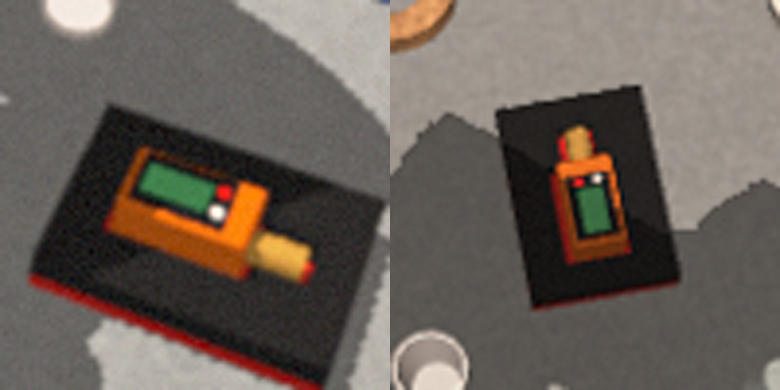

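The gauge sits in the cut-out, screen up with the nozzle in its slot. Next is the steel boss.

Request:
drive_tool:
  increments:
    - [[0.03,0.02,0.8],[0,0,0.05]]
    - [[0,0,0.9],[0,0,0]]
    - [[0,0,0.9],[0,0,0]]
    - [[0,0,0.5],[0,0,0]]
    - [[0,0,0.3],[0,0,0]]

```text
t: 20.23
eef_pos: [420.7, -149.1, 13.5]
tcp_rot: [3.14, -0.002, -3.101]
ft_force: [-0.5, -0.3, 0.3]
opening: 0.599
```

Request:
drive_tool:
  increments:
    - [[0,0,0.1],[0,0,0]]
    - [[0,0,0],[0,0,0]]
    - [[0,0,0],[0,0,0]]

```text
t: 20.48
eef_pos: [421.0, -149.9, 12.9]
tcp_rot: [-3.141, 0.001, -3.102]
ft_force: [0.2, 0.1, 0.5]
opening: 0.6
```

```bash
python3 look.py h6 237,244,45 373,227,45; python3 plan.py 421,-149.5,10,3.182
```

```text
20.5833 [ 421.  -150.1   13.2] 0.5980428291783935
t 20.6 at [ 421.  -150.1   13.2] yaw -3.102
-> 421,-149.5,10,3.182
   [[[0.0, 0.02, 0.11], [-0.01, 0.02, -0.01]]]
```

View pics/h6.png

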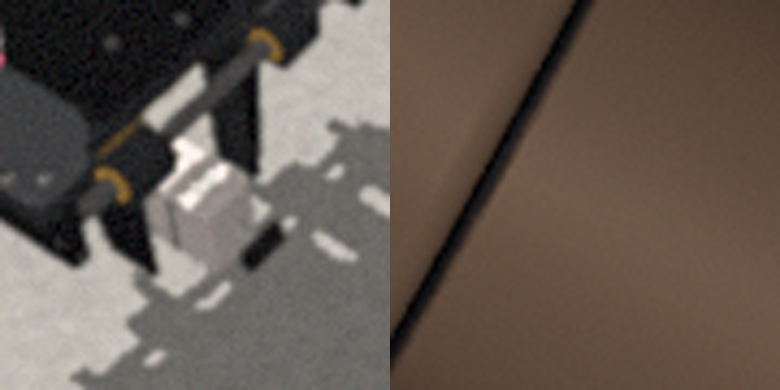

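Request:
drive_tool:
  increments:
    - [[0,0,0.08],[0,0,0]]
    - [[0,0,0],[0,0,0]]
    - [[0,0,0],[0,0,0]]
    - [[0,0,0],[0,0,0]]
    - [[0,0,0],[0,0,0]]
  jaw: -1

```text
t: 21.0
eef_pos: [420.5, -150.0, 10.1]
tcp_rot: [3.142, 0.0, -3.102]
ft_force: [-1.6, 2.3, 2.3]
opening: 0.304
```

Request:
drive_tool:
  increments:
    - [[0,0,0],[0,0,0]]
    - [[0,0,0],[0,0,0]]
    - [[0,0,0],[0,0,0]]
    - [[0,0,0],[0,0,0]]

```text
t: 21.33
eef_pos: [420.3, -149.8, 10.1]
tcp_rot: [3.141, -0.0, -3.102]
ft_force: [-1.0, 3.1, 5.8]
opening: 0.27
```

```bash
python3 plan.py 421,-149.5,100,3.182 580,-236,100,3.19
```

```text
t 21.3 at [ 420.3 -149.8   10.1] yaw -3.102
-> 421,-149.5,100,3.182
   [[[-0.01, 0.0, -0.75], [0.0, 0.0, 0.0]], [[0.0, 0.0, -0.75], [0.0, 0.0, 0.0]], [[-0.01, 0.01, -0.75], [0.0, 0.0, -0.01]], [[0.0, 0.0, -0.75], [0.0, 0.0, 0.0]]]
-> 580,-236,100,3.19
   [[[-0.86, -0.52, 0.0], [0.0, 0.0, -0.02]], [[-0.86, -0.52, 0.0], [0.0, 0.0, -0.02]], [[-0.86, -0.52, 0.0], [0.0, 0.0, -0.02]], [[-0.86, -0.52, 0.0], [0.0, 0.0, -0.01]], [[-0.87, -0.52, 0.0], [0.0, 0.0, -0.02]]]
   [[[-0.86, -0.51, 0.0], [0.0, 0.0, -0.01]]]
```

Request:
drive_tool:
  increments:
    - [[0,0,-0.4],[0,0,0]]
    - [[0,0,-0.8],[0,0,0]]
    - [[0,0,-0.9],[0,0,0]]
    - [[0,0,-0.9],[0,0,0]]
    - [[-0.43,-0.26,0],[0,0,0]]

```text
t: 21.75
eef_pos: [433.4, -157.0, 103.7]
tcp_rot: [-3.14, 0.003, -3.102]
ft_force: [1.1, -0.1, -1.9]
opening: 0.273
```

Request:
drive_tool:
  increments:
    - [[-0.86,-0.52,0],[0,0,0]]
    - [[-0.86,-0.52,0],[0,0,0]]
    - [[-0.86,-0.52,0],[0,0,0]]
    - [[-0.86,-0.52,0],[0,0,0]]
    - [[-0.86,-0.52,0],[0,0,-0.1]]

```text
t: 22.17
eef_pos: [566.7, -230.8, 99.6]
tcp_rot: [3.141, -0.0, -3.094]
ft_force: [0.0, -0.1, -2.8]
opening: 0.271
```

Request:
drive_tool:
  increments:
    - [[-0.44,-0.26,0],[0,0,0]]
    - [[0,0,0.2],[0,0,0]]
    - [[0,0,0.7],[0,0,0]]
    - [[0,0,0.7],[0,0,0]]
    - [[0,0,0.5],[0,0,0]]

```text
t: 22.58
eef_pos: [577.9, -236.6, 34.8]
tcp_rot: [3.14, -0.002, -3.094]
ft_force: [-0.3, 0.4, -1.7]
opening: 0.272
```

```bash
python3 look.py h7 262,330,65 415,175,50; python3 plan.py 580,-236,15,3.19
```

```text
22.6833 [ 577.3 -236.3   34.2] 0.2710219442337309
t 22.7 at [ 577.3 -236.3   34.2] yaw -3.094
-> 580,-236,15,3.19
   [[[-0.09, 0.0, 0.64], [0.04, -0.06, -0.01]]]
```

View pics/h7.png

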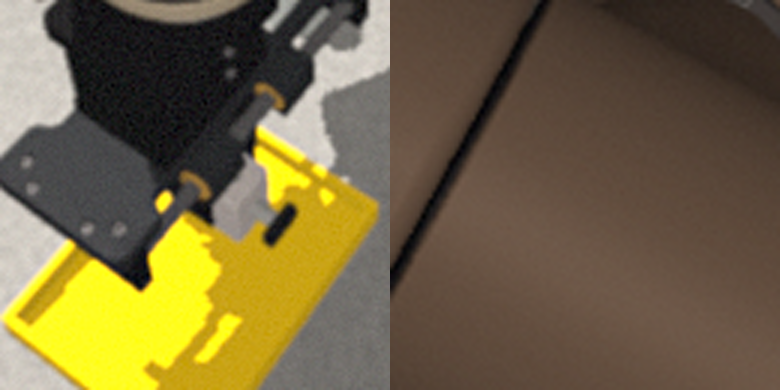

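Request:
drive_tool:
  increments:
    - [[0,0,0.3],[0,0,0]]
    - [[0,0,0.2],[0,0,0]]
    - [[0,0,0.1],[0,0,0]]
    - [[0,0,0],[0,0,0]]
    - [[0,0,0],[0,0,0]]

```text
t: 23.1
eef_pos: [579.3, -237.3, 19.3]
tcp_rot: [-3.141, 0.0, -3.094]
ft_force: [-0.5, 0.0, -2.9]
opening: 0.272
```

Request:
drive_tool:
  increments:
    - [[0,0,0.1],[0,0,0]]
    - [[0,0,0.05],[0,0,0]]
    - [[0,0,0],[0,0,0]]
    - [[0,0,0],[0,0,0]]

```text
t: 23.43
eef_pos: [579.2, -237.3, 14.5]
tcp_rot: [3.142, 0.0, -3.094]
ft_force: [-1.2, 0.6, -2.9]
opening: 0.274
```

Request:
drive_tool:
  increments:
    - [[0,0,0.03],[0,0,0]]
    - [[0,0,0],[0,0,0]]

```text
t: 23.6
eef_pos: [579.3, -237.3, 14.1]
tcp_rot: [-3.141, 0.0, -3.094]
ft_force: [-1.1, 1.4, 3.7]
opening: 0.269
```

Contact. I'll release it.

Request:
drive_tool:
  increments:
    - [[0,0,0],[0,0,0]]
    - [[0,0,0],[0,0,0]]
    - [[0,0,0],[0,0,0]]
    - [[0,0,-0.2],[0,0,0]]
    - [[0,0,-0.6],[0,0,0]]
  jaw: -0.08

```text
t: 24.02
eef_pos: [578.2, -236.8, 36.1]
tcp_rot: [3.14, -0.003, -3.094]
ft_force: [0.8, -0.2, 0.0]
opening: 0.456
```

```bash
python3 plan.py 580,-236,110,3.19 368.3,-284,110,2.354 
```

```text
t 24.0 at [ 578.2 -236.8   36.1] yaw -3.094
-> 580,-236,110,3.19
   [[[-0.02, 0.01, -0.82], [0.01, -0.01, 0.0]], [[-0.02, 0.01, -0.82], [0.01, -0.01, -0.01]], [[-0.02, 0.01, -0.82], [0.0, -0.02, 0.0]]]
-> 368.3,-284,110,2.354
   [[[0.65, -0.11, 0.0], [0.0, 0.0, 0.95]], [[0.64, -0.16, 0.0], [0.0, 0.0, 0.95]], [[0.62, -0.21, 0.0], [0.0, 0.0, 0.95]], [[0.61, -0.26, 0.0], [0.0, 0.0, 0.95]], [[0.58, -0.3, 0.0], [0.0, 0.0, 0.95]]]
   [[[0.56, -0.35, 0.0], [0.0, 0.0, 0.95]], [[0.53, -0.39, 0.0], [0.0, 0.0, 0.95]], [[0.5, -0.43, 0.0], [0.0, 0.0, 0.95]], [[0.46, -0.47, 0.0], [0.0, 0.0, 0.95]], [[0.43, -0.5, 0.0], [0.0, 0.0, 0.95]]]
   [[[0.39, -0.53, 0.0], [0.0, 0.0, 0.95]]]
```

Request:
drive_tool:
  increments:
    - [[0,0,-0.8],[0,0,0]]
    - [[0,0,-0.8],[0,0,0]]
    - [[0,0,-0.8],[0,0,0]]
    - [[0.65,-0.11,0],[0,0,0.95]]
    - [[0.64,-0.16,0],[0,0,0.95]]
  jaw: 0.2

```text
t: 24.43
eef_pos: [541.1, -245.9, 111.5]
tcp_rot: [-3.14, 0.003, 3.035]
ft_force: [-0.2, 0.5, -0.5]
opening: 0.598
```

Request:
drive_tool:
  increments:
    - [[0.62,-0.21,0],[0,0,0.95]]
    - [[0.61,-0.26,0],[0,0,0.95]]
    - [[0.58,-0.3,0],[0,0,0.95]]
    - [[0.56,-0.35,0],[0,0,0.95]]
    - [[0.53,-0.39,0],[0,0,0.95]]

```text
t: 24.85
eef_pos: [443.5, -267.7, 110.1]
tcp_rot: [-3.142, 0.001, 2.653]
ft_force: [1.1, -0.7, -0.4]
opening: 0.599
```

Request:
drive_tool:
  increments:
    - [[0.5,-0.43,0],[0,0,0.95]]
    - [[0.46,-0.47,0],[0,0,0.95]]
    - [[0.43,-0.5,0],[0,0,0.95]]
    - [[0.39,-0.53,0],[0,0,0.95]]
    - [[0,0,0],[0,0,0]]

```text
t: 25.27
eef_pos: [365.0, -285.5, 110.0]
tcp_rot: [-3.141, -0.001, 2.347]
ft_force: [0.6, 0.2, -0.7]
opening: 0.597
```

```bash
python3 look.py h8 262,330,65 415,175,50; python3 plan.py 368.3,-284,10,2.354
```

```text
25.3667 [ 367.3 -285.8  110.1] 0.5991156562580325
t 25.4 at [ 367.3 -285.8  110.1] yaw 2.353
-> 368.3,-284,10,2.354
   [[[0.01, 0.02, 0.83], [0.0, 0.0, 0.0]], [[0.0, 0.01, 0.84], [0.0, 0.0, 0.0]], [[0.01, 0.02, 0.83], [0.0, 0.01, -0.01]], [[0.0, 0.01, 0.84], [0.0, 0.0, 0.0]]]
```

View pics/h8.png

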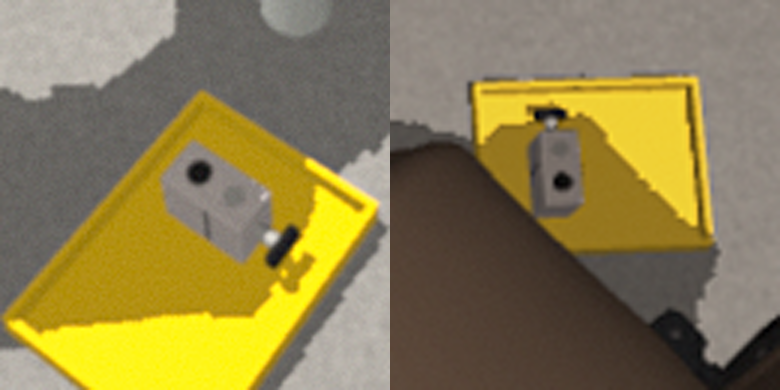

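The steel boss stands upright and flat in the yellow tray. Next is the green one.

Request:
drive_tool:
  increments:
    - [[0.02,0.04,0.8],[0,0,0]]
    - [[0,0,0.9],[0,0,0]]
    - [[0,0,0.8],[0,0,0]]
    - [[0,0,0.5],[0,0,0]]
    - [[0,0,0.3],[0,0,0]]

```text
t: 25.78
eef_pos: [368.3, -283.7, 9.0]
tcp_rot: [3.141, -0.001, 2.355]
ft_force: [0.2, 0.3, 0.8]
opening: 0.598
```

Request:
drive_tool:
  increments:
    - [[0,0,0],[0,0,0]]
    - [[0,0,0],[0,0,0]]
    - [[0,0,0],[0,0,0]]

```text
t: 26.03
eef_pos: [368.4, -284.4, 11.4]
tcp_rot: [3.142, 0.001, 2.354]
ft_force: [0.2, 0.5, 0.4]
opening: 0.597
```

```bash
python3 look.py h9 153,275,45 428,250,45; python3 plan.py 368.3,-284,10,2.354
```

```text
26.1333 [ 368.2 -284.4   11.5] 0.5979840547639853
t 26.1 at [ 368.2 -284.4   11.5] yaw 2.353
-> 368.3,-284,10,2.354
   [[[0.01, 0.01, 0.05], [0.0, 0.02, -0.01]]]
```

View pics/h9.png

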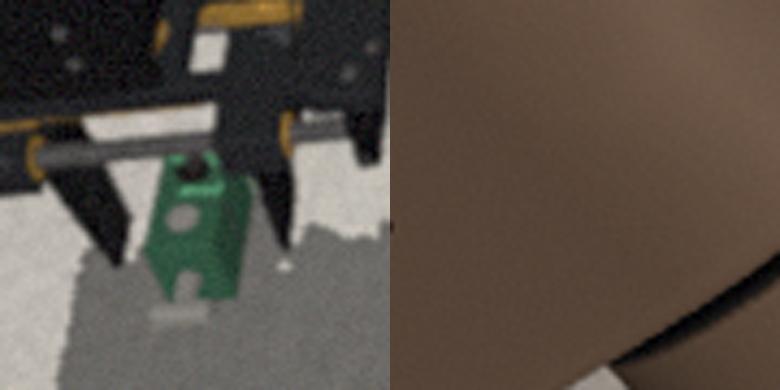

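Request:
drive_tool:
  increments:
    - [[0,0,0.03],[0,0,0]]
    - [[0,0,0],[0,0,0]]
    - [[0,0,0],[0,0,0]]
    - [[0,0,0],[0,0,0]]
    - [[0,0,0],[0,0,0]]
  jaw: -1

```text
t: 26.55
eef_pos: [367.8, -284.2, 9.8]
tcp_rot: [3.142, 0.0, 2.353]
ft_force: [0.5, -0.3, 0.5]
opening: 0.303
```

Request:
drive_tool:
  increments:
    - [[0,0,0],[0,0,0]]
    - [[0,0,0],[0,0,0]]
    - [[0,0,0],[0,0,0]]
    - [[0,0,0],[0,0,0]]

```text
t: 26.88
eef_pos: [367.8, -284.1, 9.8]
tcp_rot: [3.142, 0.0, 2.353]
ft_force: [0.7, 0.8, 3.1]
opening: 0.276
```

```bash
python3 plan.py 368.3,-284,90,2.354 580,-293,90,3.19
```

```text
t 26.9 at [ 367.8 -284.1    9.8] yaw 2.353
-> 368.3,-284,90,2.354
   [[[0.0, 0.01, -0.89], [0.0, 0.0, 0.0]], [[0.0, 0.0, -0.89], [0.0, 0.0, -0.01]], [[-0.01, 0.01, -0.89], [0.0, 0.0, 0.0]]]
-> 580,-293,90,3.19
   [[[-0.47, 0.44, 0.0], [0.0, 0.0, -0.95]], [[-0.5, 0.4, 0.0], [0.0, 0.0, -0.95]], [[-0.53, 0.36, 0.0], [0.0, 0.0, -0.95]], [[-0.56, 0.32, 0.0], [0.0, 0.0, -0.95]], [[-0.58, 0.27, 0.0], [0.0, 0.0, -0.95]]]
   [[[-0.6, 0.23, 0.0], [0.0, 0.0, -0.95]], [[-0.62, 0.18, 0.0], [0.0, 0.0, -0.95]], [[-0.63, 0.13, 0.0], [0.0, 0.0, -0.95]], [[-0.63, 0.09, 0.0], [0.0, 0.0, -0.95]], [[-0.64, 0.04, 0.0], [0.0, 0.0, -0.95]]]
   [[[-0.64, -0.01, 0.0], [0.0, 0.0, -0.95]]]
```

Request:
drive_tool:
  increments:
    - [[0,0,-0.5],[0,0,0]]
    - [[0,0,-0.9],[0,0,0]]
    - [[0,0,-0.9],[0,0,0]]
    - [[0,0,-0.4],[0,0,0]]
    - [[-0.47,0.44,0],[0,0,-0.95]]

```text
t: 27.3
eef_pos: [385.9, -284.8, 93.0]
tcp_rot: [-3.141, 0.001, 2.427]
ft_force: [0.9, -0.5, -2.0]
opening: 0.275
```

Request:
drive_tool:
  increments:
    - [[-0.5,0.4,0],[0,0,-0.95]]
    - [[-0.53,0.36,0],[0,0,-0.95]]
    - [[-0.56,0.32,0],[0,0,-0.95]]
    - [[-0.58,0.27,0],[0,0,-0.95]]
    - [[-0.6,0.23,0],[0,0,-0.95]]

```text
t: 27.72
eef_pos: [483.9, -288.6, 90.3]
tcp_rot: [3.141, -0.001, 2.813]
ft_force: [0.3, 0.1, -3.6]
opening: 0.273
```

Request:
drive_tool:
  increments:
    - [[-0.62,0.18,0],[0,0,-0.95]]
    - [[-0.63,0.13,0],[0,0,-0.95]]
    - [[-0.63,0.09,0],[0,0,-0.95]]
    - [[-0.64,0.04,0],[0,0,-0.95]]
    - [[-0.64,-0.01,0],[0,0,-0.95]]

```text
t: 28.13
eef_pos: [579.9, -293.0, 90.1]
tcp_rot: [3.141, -0.001, -3.09]
ft_force: [0.3, 0.0, -1.7]
opening: 0.276
```

Request:
drive_tool:
  increments:
    - [[0,0,0.2],[0,0,0]]
    - [[0,0,0.6],[0,0,0]]
    - [[0,0,0.6],[0,0,0]]
    - [[0,0,0.3],[0,0,0]]
    - [[0,0,0],[0,0,0]]

```text
t: 28.55
eef_pos: [577.9, -292.6, 37.2]
tcp_rot: [3.139, -0.004, -3.095]
ft_force: [-0.3, 0.6, -2.5]
opening: 0.276
```

```bash
python3 look.py i1 252,330,68 415,175,50; python3 plan.py 580,-293,14,3.19
```

```text
28.65 [ 579.1 -293.3   39.7] 0.2740870508051082
t 28.6 at [ 579.1 -293.3   39.7] yaw -3.095
-> 580,-293,14,3.19
   [[[-0.03, 0.01, 0.86], [0.01, -0.01, -0.02]]]
```

View pics/i1.png

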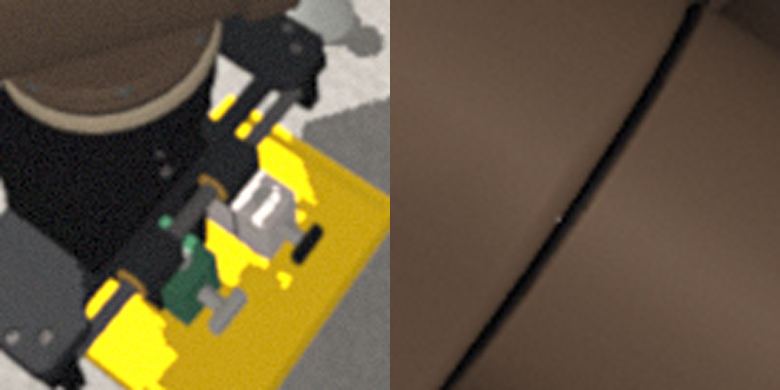

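Request:
drive_tool:
  increments:
    - [[0,0,0.3],[0,0,0]]
    - [[0,0,0.25],[0,0,0]]
    - [[0,0,0.15],[0,0,0]]
    - [[0,0,0],[0,0,0]]
    - [[0,0,0],[0,0,0]]

```text
t: 29.07
eef_pos: [579.2, -293.2, 18.5]
tcp_rot: [3.141, -0.0, -3.094]
ft_force: [-0.4, -0.1, -2.2]
opening: 0.274
```

Request:
drive_tool:
  increments:
    - [[0,0,0.06],[0,0,0]]
    - [[0,0,0.03],[0,0,0]]
    - [[0,0,0],[0,0,0]]
    - [[0,0,0],[0,0,0]]

```text
t: 29.4
eef_pos: [579.3, -293.3, 16.1]
tcp_rot: [3.142, 0.0, -3.094]
ft_force: [-0.2, -0.5, -2.6]
opening: 0.271
```

Request:
drive_tool:
  increments:
    - [[0,0,0.06],[0,0,0]]
    - [[0,0,0.02],[0,0,0]]
    - [[0,0,0],[0,0,0]]

```text
t: 29.65
eef_pos: [579.4, -293.3, 13.8]
tcp_rot: [-3.142, 0.0, -3.094]
ft_force: [-0.0, 0.5, 0.7]
opening: 0.272
```

Request:
drive_tool:
  increments:
    - [[0,0,0],[0,0,0]]
    - [[0,0,0],[0,0,0]]
    - [[0,0,0],[0,0,0]]
    - [[0,0,-0.2],[0,0,0]]
    - [[0,0,-0.6],[0,0,0]]
  jaw: -0.15

```text
t: 30.07
eef_pos: [578.3, -292.7, 36.0]
tcp_rot: [3.139, -0.003, -3.094]
ft_force: [-0.2, 0.7, 0.4]
opening: 0.421
```

Request:
drive_tool:
  increments:
    - [[0,0,-0.8],[0,0,0]]
    - [[0,0,-0.8],[0,0,0]]
    - [[0,0,-0.8],[0,0,0]]
    - [[0.8,0,-0.8],[0,0,0]]
    - [[0.8,0,-0.5],[0,0,0]]

```text
t: 30.48
eef_pos: [531.7, -295.6, 151.1]
tcp_rot: [-3.14, 0.002, -3.093]
ft_force: [-0.5, -0.5, 0.4]
opening: 0.424
```

Request:
drive_tool:
  increments:
    - [[0.9,0,0],[0,0,0]]
    - [[0.9,0,0],[0,0,0]]
    - [[0.7,0,0],[0,0,0]]
    - [[0.4,0,0],[0,0,0]]
    - [[0,0,0],[0,0,0]]

```text
t: 30.9
eef_pos: [443.0, -299.8, 149.2]
tcp_rot: [3.142, -0.0, -3.096]
ft_force: [0.7, 0.9, 1.2]
opening: 0.424
```

```bash
python3 - <<'E'
from cell import env
import cv2,pickle
s=env.read_camera("scene");t=env.read_camera("top")
cv2.imwrite("pics/f1.png",s["pixels"]);cv2.imwrite("pics/f2.png",t["pixels"]);pickle.dump((s,t),open("cams3.pkl","wb"))
from ov import *
M['boss']=M['green_boss']
L=[('gauge',(650,10.4,.21),8),('foamtop',(650,10.4,.207),0),('boss',(579.8,-237.3,.048),4),('boss',(579.8,-293.2,.048),4),('stopper',(585,321,0),4),('stopper',(607.5,257,0),4)]
r=lambda a:cv2.resize(a,(390,390))
cv2.imwrite("pics/f3.png",np.hstack([r(overlay(s,L,(398,258),40,8)),r(overlay(t,L,(309,138),32,8))]))
cv2.imwrite("pics/f4.png",np.hstack([r(overlay(s,L,(250,338),50,8)),r(overlay(t,L,(415,170),35,8))]))
cv2.imwrite("pics/f5.png",np.hstack([r(overlay(s,L,(435,155),40,8)),r(overlay(t,L,(200,160),35,8))]))
print(env.state()["t"],env.state()["eef_pos"])
E
```

```text
31.0 [ 445.10359148 -300.09518745  149.07317002]
```

View pics/f1.png

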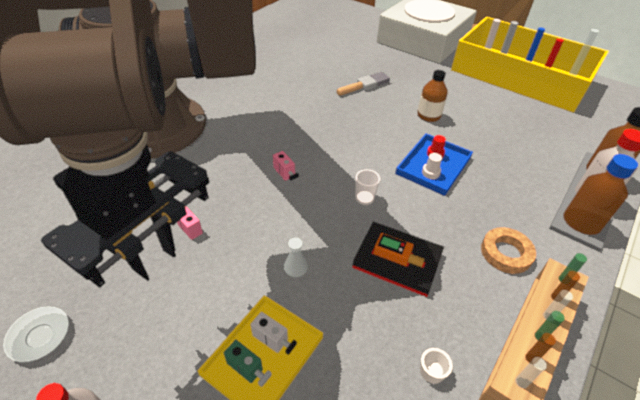

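View pics/f3.png

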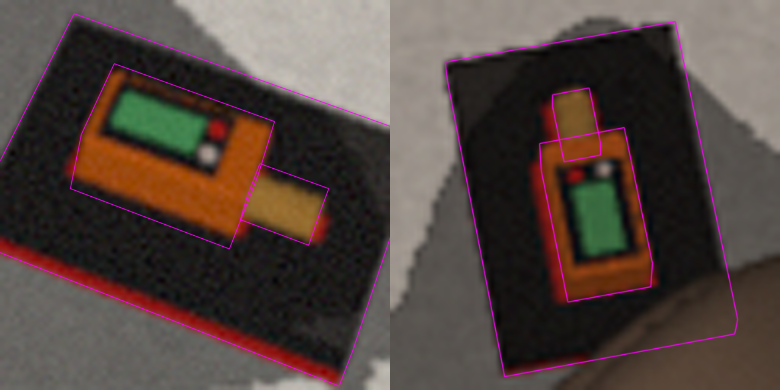

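View pics/f4.png

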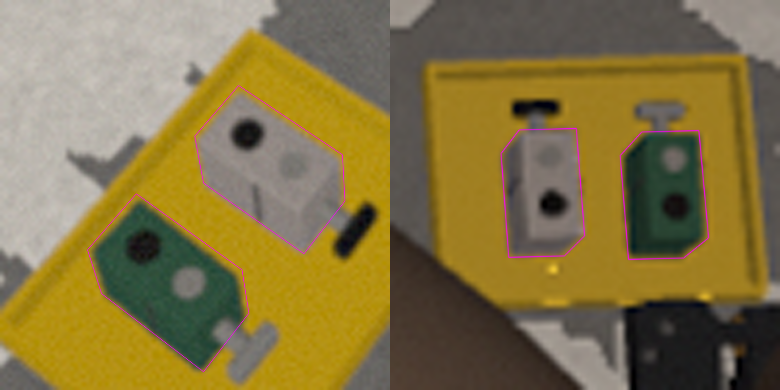

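View pics/f5.png

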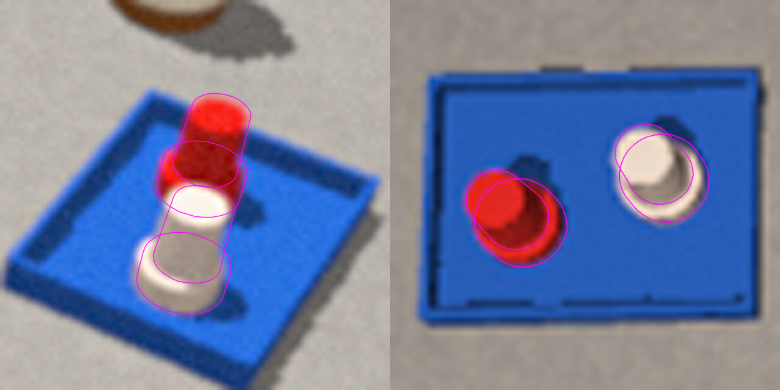

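Everything is in place. One last check: the gauge's seating height.

```bash
python3 - <<'E'
import pickle,h
from h import *
s,t=pickle.load(open("cams3.pkl","rb"))
def mk(img,k,i=0):
    b,g,r=[img[...,j].astype(int) for j in range(3)]
    return ((r>b*1.6)&(r>50)&(g>.32*r)).astype(np.uint8)
h.mask=mk
for z in (4,6,8,10,12,16):
    M['gu']=[box(-30,30,-18,18,22-z,32),box(30,55,-8,8,min(22-z,19),20)] 
    q,f,n=fit('gu','x',(650,10),[s,t],[.2],28,z=z); print(z,np.round(q,3),round(f,4),n)
E
```

```text
4 [6.49638e+02 1.03340e+01 1.96000e-01] 0.3429 [1045, 472]
6 [6.49766e+02 1.01940e+01 2.03000e-01] 0.33 [1045, 472]
8 [6.49919e+02 9.66200e+00 2.14000e-01] 0.3414 [1045, 472]
10 [6.49839e+02 9.62900e+00 2.03000e-01] 0.3713 [1057, 472]
12 [6.49493e+02 9.95700e+00 1.91000e-01] 0.4029 [1057, 472]
16 [6.48825e+02 9.86300e+00 1.91000e-01] 0.4812 [1057, 472]
```

```bash
python3 - <<'E'
from cell import env
print(env.job_done())
E
```

```text
the job is handed in; nothing more can be done
None
```

I finished the whole job and handed it in at about 31 s of the 112 s allowed.

- **Stoppers:** both stand on their heads in the blue tray.
- **Boss heads:** the bare-metal and the green one stand upright on the yellow tray's floor. I left both pink look-alikes alone.
- **Gauge:** it lies screen up in the foam cut-out with the nozzle in its slot.

**Last checks:** in the final pictures from both cameras, the stoppers and boss heads match their expected outlines within a pixel or two. The flask and beaker still stand, and the gripper was clear of everything. The largest force I read was about 7 N.

**Less certain:** the gauge's seating height fitted best at 6–8 mm, and fully down is 8 mm. That fit was loose because the foam hides the gauge's lower part. The gauge also sits about 1 mm off centre, within its play.

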